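Prime the axle greaser, load the axle, trip the shot

ROBOT

A 6-joint arm with a two-finger parallel gripper is mounted at the origin on a cart in front of the work surface, level with it; the furniture and walls round the work are solid. World frame = base frame: x ahead of the robot, y to its left, z up, the work surface at z = 0. Lengths are in m, angles in rad, forces in N, time in s.
With the tool pointing down it reaches from about 0.375 to 0.9 m from the base axis. Payload 3.1 kg.
Tool frame: the origin (TCP) lies at the very end of the fingers, on their centre line; the grasp point (between the pads) lies 19 mm behind it (r.tcp_to_grasp is the distance from the TCP to the grasp point, in m); z points along the fingers, y is the line along which they close (so a half turn about z gives the same grasp; the last joint's range is limited). The gripper opens to 85 mm and grips with 20 to 120 N. Pads are 22 mm wide; open, the fingers measure 114 mm over their backs; the gripper's body (76 mm by 85 mm) begins 54 mm behind the grasp point. The pads swing forward as they close: fully open they stand 13 mm farther back than shut.
Start: joints at [0.952, 0.527, 1.433, -0, 1.181, -0.178], TCP at [0.267, 0.565, 0.231] pointing down, gripper open.
Joint ranges: [-3.08, 3.08], [-0.75, 2.2], [0.22, 2.44], [-1.43, 4.57], [0, 2.65], [-2.85, 2.85]. Speed limits (rad/s): [2.79, 2.79, 3.14, 3.14, 3.14, 3.14].

INTERFACE

Orientations are given as a unit quaternion [w, x, y, z].
In Python, from workcell import r gives the robot as it stands.
- The arm moves only by the tool carry_out, never from a script. Its argument "plan" is a list that holds one entry, the list of rows, each a list of 7 numbers: the shift along the tool's x, y, z in mm, then the turn, a rotation vector about the tool's x, y, z in rad, then the gripper command: -1 is shut, 1 is fully open, values between are in proportion. A call has 1 to 20 rows; each row shifts and turns the commanded pose from where the row before left it, along the tool's axes as they then stand; what a row does not reach is not made up. A row lasts 1/8 s, in which the tool goes at most 62.5 mm and 10.7 degrees, less where a joint would pass 70% of its speed; a pose out of reach is approached as far as the arm can. A call with a gripper value outside its range is refused whole. The fingers move at their own pace and stop on an object; the grip force is fixed at half the most. Time passes only in rows, so rows that do not move let the fingers close. It gives the time, the measured TCP pose, the force, the opening and the grip force at its end, in the units of the state.
- r.read_state(): the state, without advancing time (a new reading comes with each control period).
- r.get_image(name): name is "scene" or "top"; returns a dict with "image" (384x512x3 uint8, blue, green, red), "K" (3x3 intrinsics, pixels), "extrinsics" (4x4, takes a point from world to camera coordinates). Camera axes: x right, y down, z forward; pixel columns grow to the right and rows downward; lengths in m; the calibration is good to about 2 mm. A picture is of the moment at which its call begins. There is no depth.
- r.close_job(): hands the job in; it is judged then, once.
The state is a dict: "time": time; "qpos": joint angles; "joint_vel": joint speeds; "joint_efforts": joint torques, N m; "position": TCP position; "ee_rot": TCP orientation; "ft_force": force on the tool from outside, world axes, zero at the start; "wrist_torque": the same for the moment, N m; "finger_gap": opening from 0.0 (shut) to 1.0 (fully open); "finger_force": force on a finger pad.
Only numpy, scipy, OpenCV 4.12 (cv2) and the standard library are available. Lean on these libraries where they do the work, as an engineer would, in place of code of your own. Each camera call takes 0.05 s, during which the arm holds its last target. There are 200 camera calls.

TASK

Give the axle with the tall grip its shot of grease. With the greaser's tube still empty, prime the pump: push the roller of the limit switch over, just past upright, until the switch clicks, but not as far as its end stop, and let the arm spring back. Then take the tall-grip axle out of the rack, push it down the narrow tube until its collar sits on the mouth, leave it there and trip the switch again in the same way, disturbing neither the other axle nor anything else on the bench.

Things in the scene. Friction and masses are not known exactly. Their poses are not given: they have to be found in the camera images.
- limit_switch: Roller-lever limit switch: steel foot 72 (x) x 60 (y) x 8 mm fixed to the bench, with a grey housing up to 68 mm high, 34 mm along x, y = -27 to +3 mm. Origin: centre of the foot's underside; z up; +x is the way the arm swings when pushed. The 85 mm arm (pivot to roller centre) turns about (0, 12, 56) mm, in the x-z plane; at rest it leans 0.35 rad from upright towards -x.
- switch_arm (a joint): hinge of the switch's arm, rad: 0 at rest (leaning back), grows as the roller is pushed towards the switch's +x; 0.35 is upright, it clicks at 0.5, is over-travelled from 0.85, end stop at 0.95. A spring returns it to 0 when let go; the roller takes 2 to 4.5 N from rest to the click; no snap is felt.
- roller (a point): centre of the roller at the arm's end (moves with it; 136 mm above the bench at rest): black, 24 mm across, 12 mm wide, axis along the switch's y, its centre at y = +20 mm of the switch
- greaser: Axle greaser fixed to the bench: steel base 86 x 52 x 10 mm (x from -27 to +59), upright aluminium tube on its origin, 88 mm high, 25 mm outside, bore 15 mm, flared at the top to 34 mm outside and 24 mm inside; at x = +36 mm a grey reservoir 40 mm across, 74 mm high with its cap. Origin: under the tube's axis, on the bench; z up.
- tube_mouth (a point): centre of the tube's mouth, level with its rim, 88 mm above the bench; the bore is 74 mm deep from here
- rack: Axle rack fixed to the bench: bored plywood plate 46 (x) x 96 (y) x 12 mm, its top 88 mm above the bench, on four posts over a base plate of the same size. Two holes of 16 mm at y = -26 and +26 mm; an axle hangs by its collar in each, upright. Origin: centre of the base's underside; z up.
- tall_axle: Axle with the TALL grip, in either hole of the rack: shaft 10 mm thick reaching 70 mm below the collar, collar 36 mm across and 6 mm thick, above it a round grip 20 mm across, 55 mm tall (top 61 mm above the collar's underside). About 0.12 kg. Origin: centre of the collar's underside (88 mm above the bench in the rack and when home in the tube); z up the axle.
- low_axle: Spare axle, the same but with a LOW grip, 28 mm tall (top 34 mm above the collar's underside). Stays in the rack. Origin as for the other.
- work_centre (a point): a point on the bench amid the work (x = 0.55, y = 0.05 m). Between it and the robot a solid tool board, 6 mm thick, stands upright on the bench at x = 0.22 m, from y = +0.155 m far to the right, 1.2 m high: the arm must come round its left edge, elbow well to the left, the hand leaning down to the right. A parts cabinet, 170 mm high, fills x = 0.23 to 0.42 m, y = -0.17 to +0.13 m.
- grease_tub: Bystander: round white and red tub, 64 mm across, 46 high, standing. Loose; not to be disturbed. Origin: centre of its underside.
- tape_roll: Bystander: tape roll lying flat, 68 mm across, 21 high. Loose; not to be disturbed. Origin: centre of its underside.
- nipple_box: Bystander: clear box of nipples, 47 x 47 x 62 mm, standing. Loose; not to be disturbed. Origin: centre of its underside.
- sprocket: Bystander: sprocket lying flat, 73 mm across, 8 high. Loose; not to be disturbed. Origin: centre of its underside.
- lube_bottle: Bystander: red bottle with a white tip, standing, 44 mm across, 149 high. Loose; not to be disturbed. Origin: centre of its underside.
Not all that is in view belongs to the job. Leave any purple or turquoise look-alike of the tall_axle alone.

How it is judged:
On the way, in this order (a step that is already met when the one before it is completed fails the run):
1. the switch is pushed until it clicks, the axle not yet in the tube (value of joint switch_arm above 0.5 rad and horizontal distance between tall_axle and tube_mouth above 0.03 m), for 0.1 s.
2. the switch arm is let go and back at rest (value of joint switch_arm below 0.1 rad), for 0.1 s.
3. the tall-grip axle is fully home in the tube (horizontal distance between tall_axle and tube_mouth below 0.006 m and z of tall_axle in the frame of tube_mouth between -0.01 and 0.005 m and angle between tall_axle's own z axis and vertical below 0.1 rad), for 0.2 s.
4. the switch is pushed again until it clicks, the axle home in the tube (all of step 3 and value of joint switch_arm above 0.5 rad), for 0.1 s.
5. the switch arm is let go and back at rest (value of joint switch_arm below 0.1 rad), for 0.1 s.
At the end, for the whole second after the job is handed in: The tall-grip axle stands in the greaser tube at rest, collar on the mouth (within 5 mm in height, 6 mm sideways, tilted under 0.1 rad), and the switch arm is back at rest (under 0.1 rad) (all of step 3 and linear speed of tall_axle below 0.02 m/s and value of joint switch_arm below 0.1 rad); the robot touches nothing.
It fails at once if the switch arm is forced towards its end stop (beyond 0.85 rad) (value of joint switch_arm above 0.85 rad).
It fails at once if the low-grip axle is shifted by more than 20 mm (distance of low_axle from where it was at the start of the episode above 0.02 m).
It fails at once if a bystander is shifted by more than 30 mm (distance of any of grease_tub, tape_roll, nipple_box, sprocket, lube_bottle from where it was at the start of the episode above 0.03 m).
It also fails if it takes over 72 s, if anything falls off the work surface, if the arm or the gripper's body presses on something with over 40 N, if the wrist force passes 120 N, or if a joint passes its speed limit or range.

## Working session

There is one attempt and no reset: what is moved stays moved. The work goes in short steps, Python scripts to look and compute and a tool call to move; the robot and the scene stay as the last step left them, time stands still between calls to the robot, and variables do not carry over. Pictures are saved under pics/ and viewed, at most 10 in all, crops included, and the job is handed in when it is done.

Besides the shell and the picture viewer there is one more tool, called after "Request:" by a JSON object that holds its "method" and its "body", one argument or row to a line. carry_out: Moves the arm, as the interface text tells. Its arguments: {"type":"object","properties":{"plan":{"type":"array"}},"required":["plan"]}

```bash
ls; mkdir -p pics
python3 - <<'E'
from workcell import r
import cv2,numpy as np
for n in("scene","top"):
    d=r.get_image(n);cv2.imwrite(f"pics/{n}0.png",cv2.resize(d["image"],(800,600),interpolation=cv2.INTER_CUBIC));cv2.imwrite(f"pics/{n}raw.png",d["image"])
    np.savez(f"{n}.npz",K=d["K"],E=d["extrinsics"])
    E=d["extrinsics"];print(n,d["K"].round(1).tolist(),(-E[:3,:3].T@E[:3,3]).round(3),E[:3,:3].round(2).tolist())
s=r.read_state();print(s)
E
```

```text
pics
scene [[475.8, 0.0, 254.4], [0.0, 475.8, 189.7], [0.0, 0.0, 1.0]] [1.11  0.433 0.835] [[-0.68, 0.73, 0.01], [0.52, 0.49, -0.7], [-0.52, -0.47, -0.72]]
top [[379.1, 0.0, 254.3], [0.0, 379.1, 193.5], [0.0, 0.0, 1.0]] [ 0.445 -0.069  1.108] [[0.03, -1.0, -0.03], [-0.99, -0.02, -0.12], [0.12, 0.03, -0.99]]
{'time': 0.1, 'qpos': array([ 9.51511169e-01,  5.28379104e-01,  1.43381239e+00, -1.58510692e-05,
        1.18140460e+00, -1.78508001e-01]), 'joint_vel': array([-1.50190669e-04, -1.17715544e-03, -3.31988569e-03,  3.60612166e-04,
        8.44647126e-05, -7.80153819e-04]), 'joint_efforts': array([ 2.14952474e-04, -4.43303382e+01, -1.78585589e+01, -2.22057051e-04,
        3.82498067e-03,  2.44359711e-05]), 'position': array([0.26624075, 0.56472043, 0.2304157 ]), 'ee_rot': array([-3.82315121e-04,  2.18605766e-01,  9.75812746e-01, -9.25919582e-04]), 'ft_force': array([ 0.58377768, -1.08913638,  0.58568995]), 'wrist_torque': array([-0.01297424,  0.04309649,  0.00840135]), 'finger_force': 0.0, 'finger_gap': 0.9997866637387826}
```

View pics/scene0.png

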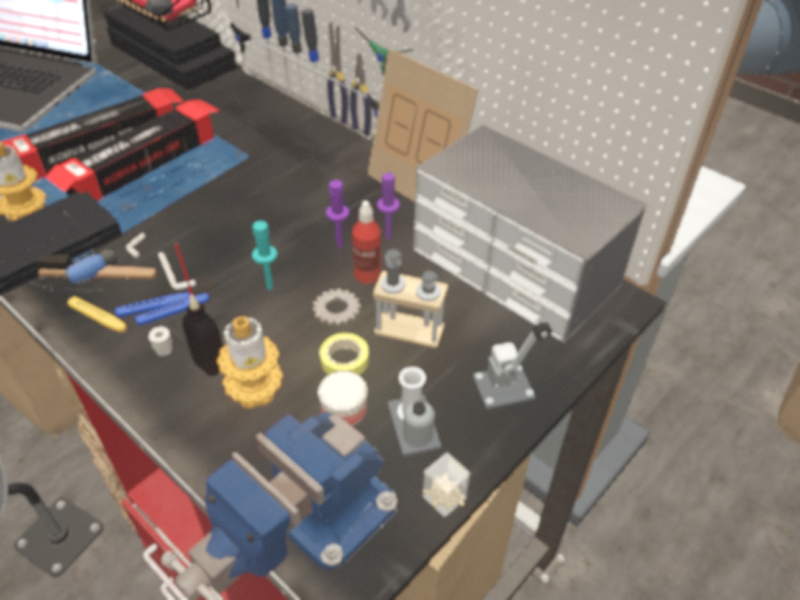

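View pics/top0.png

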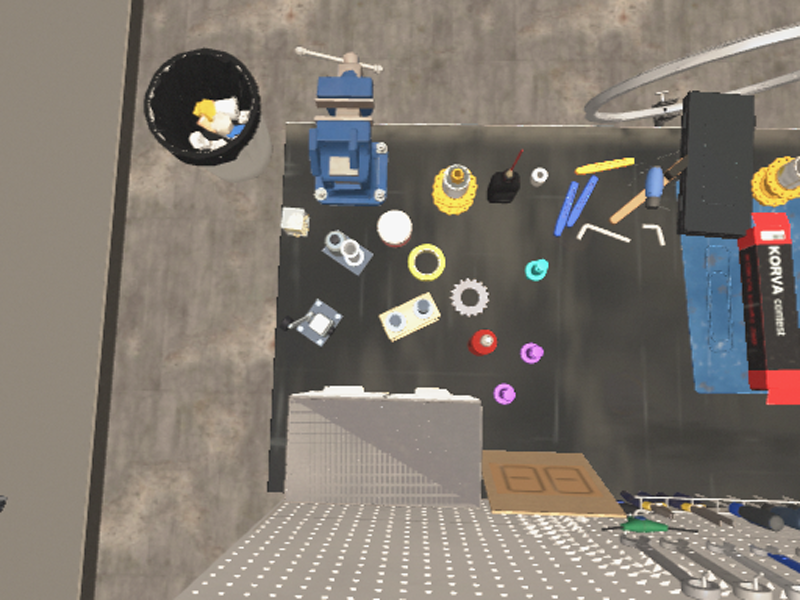

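The scene picture shows the rack at (410,305), with the tall grip in its left hole at (393,265) and the low grip at (428,283). The greaser mouth is at (412,378) and the switch at (505,372), with its roller at (543,331). Candidates for the tall axle:
- grey, in the rack at (393,265): tall grip
- grey, in the rack at (428,283): low grip
- purple at (337,205) and (388,195): decoys
- turquoise at (263,245): decoy

I choose the grey axle at (393,265) and check it in the crops.

Run:
```python
import cv2,numpy as np
t=cv2.imread("pics/topraw.png");s=cv2.imread("pics/sceneraw.png")
def crop(im,x,y,w,h,f,n):
    c=cv2.resize(im[y:y+h,x:x+w],None,fx=f,fy=f,interpolation=cv2.INTER_CUBIC)
    for i in range(0,w,10): cv2.putText(c,str(x+i),(i*f,8),0,.3,(0,255,255),1);cv2.line(c,(i*f,8),(i*f,14),(0,255,255),1)
    for i in range(0,h,10): cv2.putText(c,str(y+i),(0,i*f+3),0,.3,(0,255,255),1)
    cv2.imwrite(n,c)
crop(t,175,130,130,95,6,"pics/tc.png")
crop(s,230,145,130,145,4,"pics/sc.png")
```

```text
(no output)
```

View pics/tc.png

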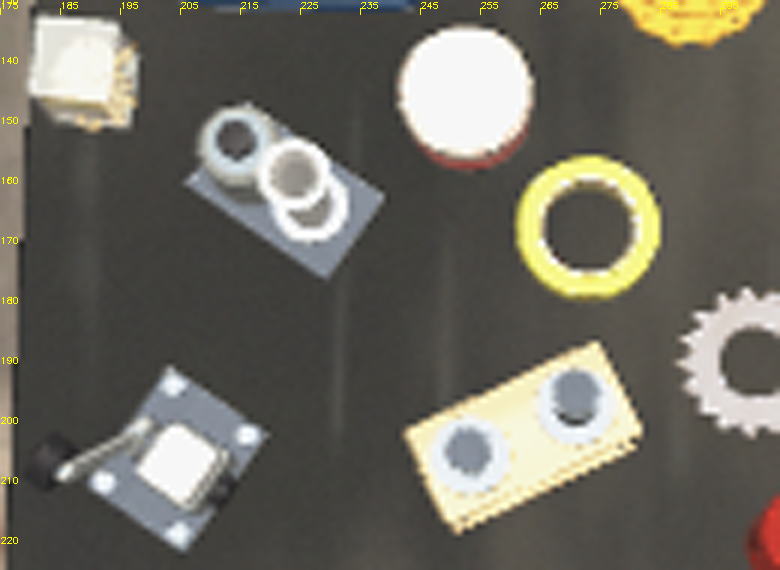

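View pics/sc.png

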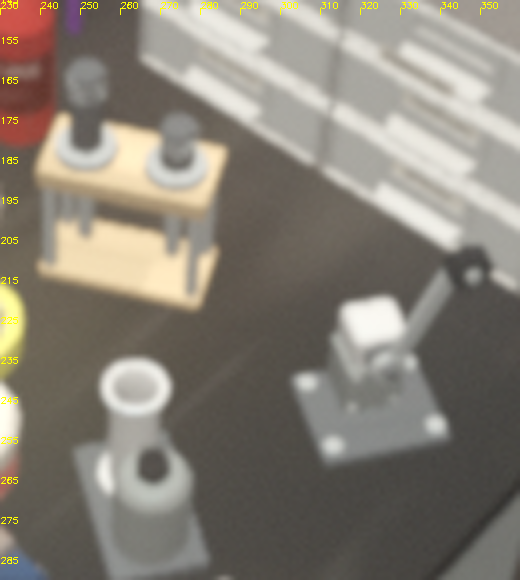

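The crops confirm it: the tall grip is in the rack hole at scene (250,172), top (271,196). The low grip is at top (253,205). The mouth ring is at top (224,159) and scene (264,242), the roller at top (183,207) and scene (347,212).

```bash
cat > h.py <<'E'
import numpy as np
C={n:np.load(f"{n}.npz") for n in("scene","top")}
def ray(n,u,v):
    K,E=C[n]["K"],C[n]["E"];R=E[:3,:3];o=-R.T@E[:3,3]
    d=R.T@np.linalg.solve(K,[u,v,1.]);return o,d/np.linalg.norm(d)
def plane(n,u,v,z):
    o,d=ray(n,u,v);return o+d*(z-o[2])/d[2]
def two(a,b):
    o1,d1=ray("top",*a);o2,d2=ray("scene",*b)
    s=np.linalg.lstsq(np.c_[d1,-d2],o2-o1,rcond=None)[0]
    p,q=o1+d1*s[0],o2+d2*s[1];return (p+q)/2,np.linalg.norm(p-q)
E
python3 - <<'E'
from h import *
np.set_printoptions(precision=4,suppress=True)
t=lambda x,y:(175+x/6-.4,130+y/6-.4)
s=lambda x,y:(230+x/4-.4,145+y/4-.4)
def P(n,a,b,z): 
    print(n,'top',plane("top",*t(*a),z)[:2],'scene',plane("scene",*s(*b),z)[:2] if b else '')
P('mouth',(295,172),(136,387),.088)
P('rescap',(237,139),(153,462),.074)
P('tallcollar',(577,404),(86,146),.094)
P('talltop',(575,390),(86,74),.149)
P('lowcollar',(468,455),(177,163),.094)
P('lowtop',(467,450),(180,123),.122)
print('roller',two(t(47,462),s(468,268)));P('roller',(47,462),(468,268),.136)
for a,b in(((173,384),(333,446)),((247,435),(307,382)),((102,483),(436,425)),((180,533),(408,360))):P('screw',a,b,.01)
for a in((170,367),(268,435),(185,552),(85,490)):P('footc',a,None,.008)
for a in((405,433),(597,342),(643,430),(458,533)):P('rackc',a,None,.088)
E
```

```text
mouth top [0.6638 0.053 ] scene [0.6633 0.0541]
rescap top [0.6819 0.0824] scene [0.6837 0.084 ]
tallcollar top [ 0.559  -0.0783] scene [ 0.5605 -0.0757]
talltop top [ 0.5588 -0.0769] scene [ 0.5614 -0.0751]
lowcollar top [ 0.5349 -0.0301] scene [ 0.536  -0.0302]
lowtop top [ 0.5346 -0.0306] scene [ 0.5336 -0.0315]
roller (array([0.5245, 0.1491, 0.136 ]), np.float64(0.0021866014187483965))
roller top [0.5239 0.15  ] scene [0.5253 0.1483]
screw top [0.5738 0.1184] scene [0.5743 0.1179]
screw top [0.5496 0.0811] scene [0.5498 0.0809]
screw top [0.5246 0.151 ] scene [0.5253 0.15  ]
screw top [0.5012 0.1119] scene [0.4992 0.1122]
footc top [0.5824 0.1205] scene 
footc top [0.5501 0.0711] scene 
footc top [0.4921 0.1094] scene 
footc top [0.5211 0.1596] scene 
rackc top [ 0.5448 -0.0011] scene 
rackc top [ 0.5881 -0.0868] scene 
rackc top [ 0.5486 -0.1083] scene 
rackc top [ 0.5002 -0.0263] scene
```

```bash
cat >> h.py <<'E'
import json,os
from workcell import r
def log():
    s=r.read_state();L=json.load(open("log.json")) if os.path.exists("log.json") else []
    L.append([s["qpos"].tolist(),s["position"].tolist(),s["ee_rot"].tolist()]);json.dump(L,open("log.json","w"));return s
E
python3 -c "
from h import *
log();print([a for a in dir(r) if a[0]!='_'])"
```

```text
['PlanningError', 'close_job', 'get_image', 'read_state', 'tcp_to_grasp']
```

Request:
{"method": "carry_out", "body": {
  "plan": [
    [[0,0,-40,0,-0.17,0,-1],[0,0,-40,0,-0.17,0,-1],[0,0,0,0,-0.17,0,-1],[0,0,0,0,0,0,-1]]
  ]
}}

```text
time: 0.6
position: [0.2576, 0.5685, 0.3089]
ee_rot: [0.245, 0.209, 0.945, -0.056]
ft_force: [0.1, -0.8, -0.5]
finger_gap: 0.142
finger_force: 0.0
```

```bash
python3 -c "
from h import *
print(log()['qpos'])"
```

```text
[ 1.19833728  0.51348091  1.33845812 -0.51949127  1.36018754  0.19207028]
```

Request:
{"method": "carry_out", "body": {
  "plan": [
    [[0,0,0,0.17,0,0,-1],[0,0,0,0.17,0,0,-1],[0,0,0,0.17,0,0,-1],[0,0,0,0,0,0,-1]]
  ]
}}

```text
time: 1.1
position: [0.263, 0.5679, 0.3064]
ee_rot: [0.183, 0.267, 0.899, -0.294]
ft_force: [-0.3, -0.1, -0.5]
finger_gap: 0.002
finger_force: 0.0
```

```bash
python3 -c "
from h import *
print(log()['qpos'])"
```

```text
[ 1.15432316  0.7572904   0.9584098  -0.46159741  1.96926584  0.09924236]
```

Request:
{"method": "carry_out", "body": {
  "plan": [
    [[30,40,0,0,0,0.17,-1],[30,40,0,0,0,0.17,-1],[0,0,0,0,0,0,-1]]
  ]
}}

```text
time: 1.48
position: [0.2684, 0.6453, 0.2431]
ee_rot: [0.231, 0.413, 0.842, -0.259]
ft_force: [0.4, -0.5, -0.3]
finger_gap: 0.0
finger_force: 0.0
```

```bash
cat > kin.py <<'E'
import numpy as np, json
from scipy.spatial.transform import Rotation as R
from scipy.optimize import least_squares
def rot(ax,a): return R.from_rotvec(np.array(ax)*a).as_matrix()
X,Y,Z=np.eye(3)
def fk(q,p):
    r1,h,L1,e,L2,d,H,w=p   # all zero: arm up; pitch about Y positive -> forward
    pts=[];A=rot(Z,q[0]);P=np.array([0,0,h])+A@[r1,d,0];pts.append(P)
    A=A@rot(Y,q[1]);P=P+A@[0,0,L1];pts.append(P)
    A=A@rot(Y,q[2]);P=P+A@[e,0,0];pts.append(P);A=A@rot(Z,q[3]);P=P+A@[0,0,L2];pts.append(P)
    A=A@rot(Y,q[4]);P=P+A@[w,0,0];A=A@rot(Z,q[5])@rot(Z,np.pi/2);P=P+A@[0,0,H];pts.append(P)
    return np.array(pts),A
def load(): return [(np.array(a),np.array(b),R.from_quat(np.roll(c,-1)).as_matrix()) for a,b,c in json.load(open("log.json"))]
def fit():
    D=load()
    f=lambda p:np.concatenate([np.r_[fk(q,p)[0][-1]-b,.2*(fk(q,p)[1]-M).ravel()] for q,b,M in D])
    best=min((least_squares(f,[.0,.3,l,0,l,.1,h,0]) for l in(.3,.4,.5) for h in(.15,.25,.35)),key=lambda s:s.cost)
    return best.x,f(best.x)
E
python3 -c "
from h import *
s=log();print(s['qpos'],s['position'])
from kin import *
np.set_printoptions(precision=4,suppress=True)
for q,b,M in load():print(np.degrees(q).round(1),(fk(q,[0]*8)[1].T@M).round(3).tolist())
p,e=fit();print(p);print(e.reshape(-1,12)[:,:3]);np.save('p.npy',p)"
```

```text
[ 1.18623352  0.93773178  0.73603364 -0.45631041  2.02123302  0.4447633 ] [0.26837365 0.64526816 0.24308411]
[ 54.5  30.3  82.2  -0.   67.7 -10.2] [[1.0, -0.0, 0.0], [0.0, 1.0, 0.0], [-0.0, -0.0, 1.0]]
[ 68.7  29.4  76.7 -29.8  77.9  11. ] [[1.0, -0.0, 0.0], [0.0, 1.0, 0.0], [-0.0, 0.0, 1.0]]
[ 66.1  43.4  54.9 -26.4 112.8   5.7] [[1.0, 0.0, 0.0], [-0.0, 1.0, 0.0], [-0.0, -0.0, 1.0]]
[ 68.   53.7  42.2 -26.1 115.8  25.5] [[1.0, 0.0, 0.0], [-0.0, 1.0, -0.0], [-0.0, -0.0, 1.0]]
[ 0.      0.2742  0.588   0.1141  0.3917  0.111   0.2967 -0.    ]
[[ 0. -0.  0.]
 [-0.  0. -0.]
 [ 0.  0. -0.]
 [ 0.  0.  0.]]
```

The kinematic fit is exact. Next I search for tool leans and headings that keep clear of the board.

```bash
cat >> kin.py <<'E'
try: p=np.load("p.npy")
except Exception: p=None
LO=np.array([-3.08,-.75,.22,-1.43,0,-2.85]);HI=np.array([3.08,2.2,2.44,4.57,2.65,2.85])
def ik(P,M):
    r1,h,L1,e,L2,d,H,w=p;W=P-H*M[:,2];rho=np.hypot(W[0],W[1]);out=[]
    if rho<d: return out
    q0=np.arctan2(W[1],W[0])-np.arcsin(d/rho);x=np.sqrt(rho**2-d**2);z=W[2]-h
    F=np.hypot(e,L2);c=(x*x+z*z-L1**2-F**2)/(2*L1*F)
    if abs(c)>1: return out
    b=np.arccos(c);q2=b-np.arctan2(e,L2);q1=np.arctan2(x,z)-np.arctan2(F*np.sin(b),L1+F*np.cos(b))
    B=rot(Z,q0)@rot(Y,q1+q2)
    a=R.from_matrix(B.T@M@rot(Z,-np.pi/2)).as_euler('ZYZ')
    for q3 in(a[0],a[0]+2*np.pi,a[0]-2*np.pi):
        for q5 in(a[2],a[2]+2*np.pi,a[2]-2*np.pi):
            q=np.array([q0,q1,q2,q3,a[1],q5])
            if (q>LO+.03).all() and (q<HI-.03).all(): out.append(q)
    return out
def tool(phi,th,roll=0):
    z=np.array([np.sin(th)*np.cos(phi),np.sin(th)*np.sin(phi),-np.cos(th)]);y=np.array([-np.sin(phi),np.cos(phi),0])
    return np.c_[np.cross(y,z),y,z]@rot(Z,roll)
BOX=[(np.array([.217,-1,0]),np.array([.223,.155,1.2])),(np.array([.23,-.17,0]),np.array([.42,.13,.17]))]
def clear(q):
    pts=fk(q,p)[0];pts=np.r_[[[0,0,p[1]]],pts];S=np.concatenate([np.linspace(a,b,25) for a,b in zip(pts[:-1],pts[1:])])
    return [np.linalg.norm(np.maximum(0,np.maximum(lo-S,S-hi)),axis=1)[26:].min() for lo,hi in BOX]
E
python3 - <<'E'
from kin import *
g=.019
T={'tall':(.56,-.076,.13),'tallup':(.56,-.076,.22),'mouth':(.6635,.0535,.13),'mouthup':(.6635,.0535,.22),'push':(.5245-.02,.149+.013,.136)}
for th in np.radians([30,40,50,60]):
  for ph in np.radians(range(-160,1,20)):
    M=tool(ph,th);row=[]
    for n,P in T.items():
        P=np.array(P)+g*M[:,2]*(n!='push')
        c=[(min(clear(q)),q[3]) for k in(0,1,2,3) for q in ik(P,M@rot(Z,k*np.pi/2))]
        row.append("%.3f"%max(c)[0] if c else '-')
    if row.count('-')<5: print(int(np.degrees(th).round()),int(np.degrees(ph).round()),row)
E
```

```text
30 -160 ['0.005', '0.000', '0.000', '0.000', '0.002']
30 -140 ['0.000', '0.001', '0.004', '0.005', '0.009']
30 -120 ['0.001', '0.000', '0.002', '0.005', '0.026']
30 -100 ['0.004', '0.000', '0.000', '0.005', '0.039']
30 -80 ['0.000', '0.000', '0.001', '0.002', '0.047']
30 -60 ['0.003', '0.000', '0.002', '0.000', '0.047']
30 -40 ['0.001', '0.000', '0.003', '0.000', '0.038']
30 -20 ['-', '0.000', '0.003', '0.000', '0.017']
30 0 ['0.001', '0.000', '0.000', '0.000', '-']
40 -160 ['0.000', '0.000', '0.006', '0.001', '0.001']
40 -140 ['0.005', '0.000', '0.000', '0.000', '0.016']
40 -120 ['0.001', '0.000', '0.000', '0.000', '0.037']
40 -100 ['0.000', '0.003', '0.001', '0.000', '0.054']
40 -80 ['0.001', '0.000', '0.003', '0.005', '0.066']
40 -60 ['-', '0.000', '0.002', '0.000', '0.069']
40 -40 ['0.000', '0.000', '0.004', '0.000', '0.060']
40 -20 ['0.004', '0.000', '0.002', '0.000', '0.034']
40 0 ['0.000', '0.000', '0.001', '0.000', '0.000']
50 -160 ['0.002', '0.000', '0.000', '0.005', '0.004']
50 -140 ['0.000', '0.000', '0.002', '0.005', '0.021']
50 -120 ['0.002', '0.001', '0.005', '0.005', '0.045']
50 -100 ['0.004', '0.003', '0.008', '0.007', '0.066']
50 -80 ['0.001', '0.000', '0.011', '0.011', '0.081']
50 -60 ['-', '-', '0.007', '0.007', '0.088']
50 -40 ['0.000', '0.000', '-', '-', '-']
50 -20 ['0.000', '0.000', '0.004', '0.000', '0.050']
50 0 ['0.002', '0.000', '0.001', '0.000', '0.003']
60 -160 ['0.001', '0.006', '0.002', '0.001', '0.003']
60 -140 ['0.007', '0.005', '0.007', '0.000', '0.026']
60 -120 ['0.002', '0.006', '0.003', '0.000', '0.052']
60 -100 ['0.000', '0.000', '0.013', '0.013', '0.076']
60 -80 ['0.003', '0.000', '0.021', '0.021', '0.090']
60 -60 ['0.004', '-', '-', '0.019', '0.089']
60 -40 ['0.003', '0.002', '0.005', '0.003', '-']
60 -20 ['0.005', '0.002', '0.003', '0.000', '0.059']
60 0 ['0.000', '0.000', '0.005', '0.000', '-']
```

Run:
```python
from kin import *
np.set_printoptions(precision=2,suppress=True)
T={'push':(.5245-.02,.149+.013,.136),'mouth':(.6635,.0535,.13),'mouthup':(.6635,.0535,.22),'tall':(.56,-.076,.13),'tallup':(.56,-.076,.22),}
for n,P in T.items():
  for th in (35,50,65):
   for ph in (-120,-90,-60):
    M=tool(*np.radians([ph,th]));Q=np.array(P)+.019*M[:,2]*(n!='push')
    qs=[q for k in(0,2) for q in ik(Q,M@rot(Z,k*np.pi/2))]
    for q in qs: print(n,th,ph,q,'elbow',fk(q,p)[0][1],'cross y at q0 line: %.3f'%(p[5]/np.cos(q[0])+.22*np.tan(q[0])))
```

```text
push 35 -120 [ 0.32  0.76  1.43 -0.4   1.44  0.99] elbow [0.35 0.23 0.7 ] cross y at q0 line: 0.189
push 35 -120 [ 0.32  0.76  1.43 -0.4   1.44 -2.15] elbow [0.35 0.23 0.7 ] cross y at q0 line: 0.189
push 35 -90 [ 0.4   0.7   1.6  -0.61  1.18  0.73] elbow [0.31 0.25 0.73] cross y at q0 line: 0.213
push 35 -90 [ 0.4   0.7   1.6  -0.61  1.18 -2.41] elbow [0.31 0.25 0.73] cross y at q0 line: 0.213
push 35 -60 [ 0.42  0.62  1.82 -0.87  0.85  0.54] elbow [0.27 0.24 0.75] cross y at q0 line: 0.220
push 35 -60 [ 0.42  0.62  1.82 -0.87  0.85 -2.6 ] elbow [0.27 0.24 0.75] cross y at q0 line: 0.220
push 50 -120 [ 0.37  0.88  1.31 -0.5   1.68  1.03] elbow [0.38 0.27 0.65] cross y at q0 line: 0.204
push 50 -120 [ 0.37  0.88  1.31 -0.5   1.68 -2.11] elbow [0.38 0.27 0.65] cross y at q0 line: 0.204
push 50 -90 [ 0.48  0.81  1.53 -0.76  1.38  0.86] elbow [0.32 0.3  0.68] cross y at q0 line: 0.240
push 50 -90 [ 0.48  0.81  1.53 -0.76  1.38 -2.28] elbow [0.32 0.3  0.68] cross y at q0 line: 0.240
push 50 -60 [ 0.53  0.73  1.81 -1.12  1.02  0.84] elbow [0.28 0.29 0.71] cross y at q0 line: 0.258
push 50
[... 6128 characters left out ...]
llup 50 -90 [ 0.05  0.64  1.66 -0.99  1.15 -2.52] elbow [0.35 0.13 0.75] cross y at q0 line: 0.121
tallup 65 -120 [ 0.04  0.85  1.35 -0.88  1.72  0.81] elbow [0.44 0.13 0.66] cross y at q0 line: 0.121
tallup 65 -120 [ 0.04  0.85  1.35 -0.88  1.72 -2.33] elbow [0.44 0.13 0.66] cross y at q0 line: 0.121
tallup 65 -90 [ 0.11  0.75  1.66 -1.19  1.32  0.82] elbow [0.38 0.16 0.71] cross y at q0 line: 0.137
tallup 65 -90 [ 0.11  0.75  1.66 -1.19  1.32 -2.32] elbow [0.38 0.16 0.71] cross y at q0 line: 0.137
tallup 65 -60 [0.07 0.66 1.99 4.52 0.98 1.04] elbow [0.35 0.14 0.74] cross y at q0 line: 0.127
tallup 65 -60 [ 0.07  0.66  1.99  4.52  0.98 -2.1 ] elbow [0.35 0.14 0.74] cross y at q0 line: 0.127
```

```bash
cat >> kin.py <<'E'
def step(P1,M1,P0=None,M0=None):
    """rotation vector in the present tool frame, then the shift in the NEW tool frame (mm); + joints/clearance"""
    if P0 is None:
        from workcell import r
        s=r.read_state();P0=s["position"];M0=R.from_quat(np.roll(s["ee_rot"],-1)).as_matrix()
    v=R.from_matrix(M0.T@M1).as_rotvec();d=M1.T@(np.array(P1)-P0)*1000
    print("rot",v.round(3),"n>=%.1f"%(np.linalg.norm(v)/.186),"shift",d.round(1),"n>=%.1f"%(np.linalg.norm(d)/62.5))
    for f in np.linspace(0,1,6):
        s=ik(P0+f*(np.array(P1)-P0),M1);s=[q for q in s if abs(q[5]-.3)<2] or s
        if s: print("  ",f.round(1),s[0].round(2),"clear",np.round(clear(s[0]),3))
        else: print("  ",f,"unreachable")
SW=np.array([.5373,.1155]);ang=np.arctan2(-.551,.834)
PX=np.array([np.cos(ang),np.sin(ang),0]);PY=np.array([-np.sin(ang),np.cos(ang),0])
def roller(a): return np.r_[SW,0]+PX*.085*np.sin(a-.35)+PY*.02+np.array([0,0,.056+.085*np.cos(a-.35)])
E
python3 - <<'E'
from kin import *
M=tool(*np.radians([-110,50]));print(roller(0))
P=roller(0)-.050*PX+.010*M[:,2];print(P,M.round(3).tolist());step(P,M)
print("push vec in tool",M.T@PX)
E
```

```text
[0.52400637 0.14825343 0.13584668]
[0.47966876 0.16861658 0.1294188 ] [[0.22, 0.94, -0.262], [0.604, -0.342, -0.72], [-0.766, 0.0, -0.643]]
rot [ 0.473 -0.072  0.816] n>=5.1 shift [-154.4  361.6  360.8] n>=8.5
   0.0 [ 1.07  1.1   0.44 -0.19  2.45  1.33] clear [0.226 0.316]
   0.2 [ 0.97  0.98  0.79 -0.24  2.21  1.26] clear [0.203 0.315]
   0.4 [ 0.86  0.91  1.03 -0.31  2.02  1.19] clear [0.174 0.309]
   0.6 [ 0.73  0.86  1.21 -0.39  1.85  1.13] clear [0.14  0.229]
   0.8 [ 0.59  0.85  1.34 -0.47  1.7   1.06] clear [0.103 0.135]
   1.0 [ 0.44  0.85  1.42 -0.57  1.57  1.  ] clear [0.062 0.071]
push vec in tool [-0.14952776  0.97256677  0.17820025]
```

Request:
{"method": "carry_out", "body": {
  "plan": [
    [[0,0,0,0.079,-0.012,0.136,-1],[0,0,0,0.079,-0.012,0.136,-1],[0,0,0,0.079,-0.012,0.136,-1],[0,0,0,0.079,-0.012,0.136,-1],[0,0,0,0.079,-0.012,0.136,-1],[0,0,0,0.079,-0.012,0.136,-1],[-13.5,31.6,31.6,0,0,0,-1],[-13.5,31.6,31.6,0,0,0,-1],[-13.5,31.6,31.6,0,0,0,-1],[-13.5,31.6,31.6,0,0,0,-1],[-13.5,31.6,31.6,0,0,0,-1],[-13.5,31.6,31.6,0,0,0,-1],[-13.5,31.6,31.6,0,0,0,-1],[-13.5,31.6,31.6,0,0,0,-1],[0,0,0,0,0,0,-1]]
  ]
}}

```text
time: 3.35
position: [0.4161, 0.3088, 0.1702]
ee_rot: [0.24, 0.745, 0.518, -0.344]
ft_force: [-0.4, 1.2, -0.7]
finger_gap: -0.003
finger_force: 0.0
```

Run:
```python
from h import *
import cv2
s=log();print(s['qpos'].round(3))
a=r.get_image("scene")["image"];b=r.get_image("top")["image"]
cv2.imwrite("pics/m1.png",cv2.resize(np.hstack([a,b]),(800,300)))
```

```text
[ 0.656  0.839  1.29  -0.426  1.775  1.094]
```

View pics/m1.png

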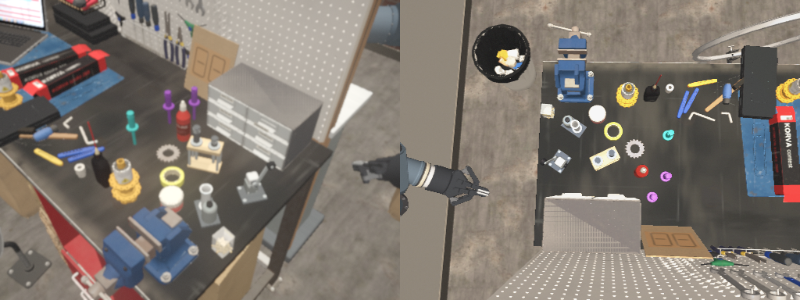

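The picture shows the closed gripper at right-panel (475,195), coming in from the left with the wrist behind it. The workspace is undisturbed. I move on to the pre-push pose, with a heading that keeps more distance from the board.

Run:
```python
from kin import *
for ph,th in((-90,50),(-80,55)):
    M=tool(*np.radians([ph,th]))
    P=roller(0)-.045*PX+.010*M[:,2];print(P.round(3));step(P,M)
    P2=roller(.66)-.0265*PX+.01*M[:,2];step(P2,M,P,M)
```

```text
[0.486 0.165 0.129]
rot [-0.267 -0.009 -0.229] n>=1.9 shift [-63.   70.8 138.4] n>=2.7
   0.0 [ 0.75  0.8   1.4  -0.6   1.61  0.94] clear [0.146 0.182]
   0.2 [ 0.7   0.8   1.44 -0.62  1.56  0.93] clear [0.133 0.153]
   0.4 [ 0.65  0.8   1.48 -0.65  1.51  0.92] clear [0.12  0.126]
   0.6 [ 0.6   0.8   1.51 -0.69  1.46  0.91] clear [0.107 0.101]
   0.8 [ 0.55  0.8   1.54 -0.72  1.41  0.9 ] clear [0.093 0.083]
   1.0 [ 0.5   0.81  1.57 -0.76  1.36  0.9 ] clear [0.079 0.075]
rot [0. 0. 0.] n>=0.0 shift [-26.9  61.4  30.4] n>=1.2
   0.0 [ 0.5   0.81  1.57 -0.76  1.36  0.9 ] clear [0.079 0.075]
   0.2 [ 0.48  0.81  1.55 -0.77  1.36  0.88] clear [0.074 0.083]
   0.4 [ 0.46  0.81  1.54 -0.78  1.36  0.86] clear [0.068 0.093]
   0.6 [ 0.44  0.82  1.52 -0.79  1.35  0.84] clear [0.063 0.104]
   0.8 [ 0.42  0.82  1.51 -0.8   1.35  0.83] clear [0.058 0.116]
   1.0 [ 0.4   0.83  1.49 -0.81  1.35  0.81] clear [0.053 0.128]
[0.488 0.165 0.13 ]
rot [-0.415 -0.094 -0.324] n>=2.9 shift [-57.4  45.6 151.7] n>=2.7
   0.0 [ 0.81  0.81  1.45 -0.72  1.58  0.9 ] clear [0.161 0.182]
   0.2 [ 0.76  0.81  1.49 -0.75  1.52  0.9 ] clear [0.148 0.153]
   0.4 [ 0.71  0.81  1.53 -0.79  1.47  0.9 ] clear [0.135 0.126]
   0.6 [ 0.66  0.81  1.57 -0.82  1.42  0.91] clear [0.121 0.102]
   0.8 [ 0.61  0.81  1.6  -0.86  1.37  0.91] clear [0.107 0.084]
   1.0 [ 0.55  0.82  1.63 -0.91  1.32  0.91] clear [0.093 0.076]
rot [0. 0. 0.] n>=0.0 shift [-29.9  53.4  40.8] n>=1.2
   0.0 [ 0.55  0.82  1.63 -0.91  1.32  0.91] clear [0.093 0.076]
   0.2 [ 0.53  0.82  1.62 -0.92  1.31  0.9 ] clear [0.087 0.085]
   0.4 [ 0.51  0.83  1.61 -0.93  1.3   0.88] clear [0.081 0.094]
   0.6 [ 0.49  0.83  1.6  -0.94  1.3   0.87] clear [0.075 0.105]
   0.8 [ 0.46  0.83  1.58 -0.96  1.29  0.85] clear [0.07  0.116]
   1.0 [ 0.44  0.84  1.57 -0.97  1.29  0.83] clear [0.065 0.126]
```

Request:
{"method": "carry_out", "body": {
  "plan": [
    [[0,0,0,-0.089,-0.003,-0.076,-1],[0,0,0,-0.089,-0.003,-0.076,-1],[0,0,0,-0.089,-0.003,-0.076,-1],[-15.7,17.7,34.6,0,0,0,-1],[-15.7,17.7,34.6,0,0,0,-1],[-15.7,17.7,34.6,0,0,0,-1],[-15.7,17.7,34.6,0,0,0,-1],[0,0,0,0,0,0,-1]]
  ]
}}

```text
time: 4.45
position: [0.4867, 0.1649, 0.1281]
ee_rot: [0.299, 0.641, 0.64, -0.3]
ft_force: [-0.1, 1.0, 0.2]
finger_gap: -0.001
finger_force: 0.0
```

Run:
```python
from h import *
import cv2
from kin import *
s=log();print(s['qpos'].round(3))
M=tool(*np.radians([-90,50]))
step(roller(.66)-.0265*PX+.01*M[:,2],M)
a=r.get_image("scene")["image"];b=r.get_image("top")["image"]
A=cv2.resize(a[130:314,230:475],None,fx=1.63,fy=1.63);B=cv2.resize(b[100:284,40:285],None,fx=1.63,fy=1.63)
cv2.imwrite("pics/m2.png",np.hstack([A,B]))
```

```text
[ 0.5    0.81   1.564 -0.758  1.364  0.899]
rot [-0.002  0.002 -0.001] n>=0.0 shift [-27.6  61.1  29.1] n>=1.2
   0.0 [ 0.5   0.81  1.57 -0.76  1.36  0.9 ] clear [0.079 0.075]
   0.2 [ 0.48  0.81  1.55 -0.77  1.36  0.88] clear [0.073 0.083]
   0.4 [ 0.46  0.82  1.54 -0.78  1.36  0.86] clear [0.068 0.093]
   0.6 [ 0.44  0.82  1.52 -0.79  1.35  0.85] clear [0.063 0.104]
   0.8 [ 0.42  0.82  1.51 -0.8   1.35  0.83] clear [0.058 0.116]
   1.0 [ 0.4   0.83  1.49 -0.81  1.35  0.81] clear [0.053 0.128]
```

View pics/m2.png

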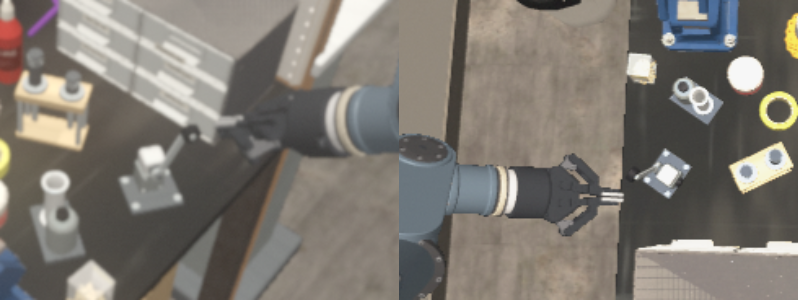

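Request:
{"method": "carry_out", "body": {
  "plan": [
    [[-6.9,15.3,7.3,0,0,0,-1],[-6.9,15.3,7.3,0,0,0,-1],[-6.9,15.3,7.3,0,0,0,-1],[0,0,0,0,0,0,-1]]
  ]
}}

```text
time: 5.05
position: [0.5338, 0.1353, 0.1292]
ee_rot: [0.299, 0.641, 0.64, -0.299]
ft_force: [-2.1, 3.9, 1.8]
finger_gap: 0.001
finger_force: 1.8
```

Run:
```python
from h import *
import cv2
from kin import *
s=log();print(s['qpos'].round(3),s['ft_force'],s['position'])
K,E=C["top"]["K"],C["top"]["E"]
b=r.get_image("top")["image"];a=r.get_image("scene")["image"]
A=cv2.resize(a[170:260,300:400],None,fx=4,fy=4,interpolation=2);B=cv2.resize(b[170:260,160:260],None,fx=4,fy=4,interpolation=2)
for n,im,u0,v0 in(("scene",A,300,170),("top",B,160,170)):
    K,E=C[n]["K"],C[n]["E"]
    for t in(.3,.45,.6,.75):
        x=K@(E[:3]@np.r_[roller(t),1]);u=x[:2]/x[2];cv2.circle(im,tuple(np.int32((u-[u0,v0]+.4)*4)),2,(0,255,0) if t!=.45 else (0,0,255),-1)
cv2.imwrite("pics/m3.png",np.hstack([A,B]))
```

```text
[ 0.424  0.825  1.509 -0.798  1.353  0.833] [-2.11452657  3.876133    1.7833083 ] [0.53383322 0.1353017  0.12923027]
```

View pics/m3.png

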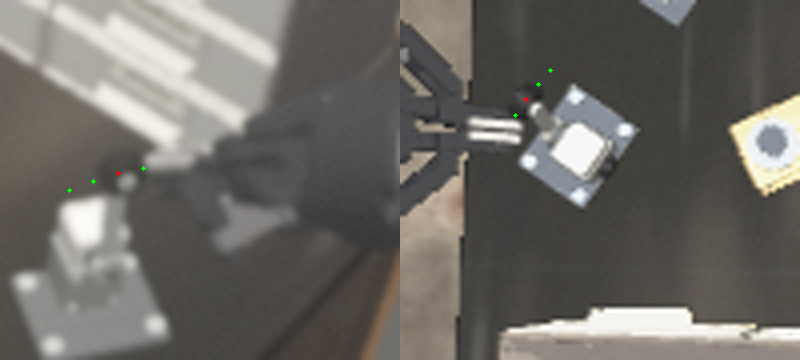

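The roller sits at about 0.44 rad, next to the 0.45 marker at right panel (526,98), and the finger side is on it. One more step of about 18 mm should give roughly 0.65 rad. Then I hold and retreat.

Request:
{"method": "carry_out", "body": {
  "plan": [
    [[-3.4,7.6,3.6,0,0,0,-1],[-3.4,7.6,3.6,0,0,0,-1],[0,0,0,0,0,0,-1],[0,0,0,0,0,0,-1]]
  ]
}}

```text
time: 5.65
position: [0.5469, 0.1264, 0.1288]
ee_rot: [0.299, 0.64, 0.641, -0.3]
ft_force: [-3.0, 4.3, -2.4]
finger_gap: -0.001
finger_force: 2.4
```

```bash
cat >> h.py <<'E'
def rollpix(ref=None):
    """darkest-blob centroid of the black roller near its path in the top view -> arm angle"""
    import cv2
    from kin import roller
    im=cv2.GaussianBlur(cv2.cvtColor(r.get_image("top")["image"],6),(0,0),1.2).astype(float)
    K,E=C["top"]["K"],C["top"]["E"];out=[]
    for t in np.arange(-.1,1,.05):
        x=K@(E[:3]@np.r_[roller(t),1]);u,v=x[:2]/x[2];out.append((round(t,2),int(im[int(round(v)),int(round(u))])))
    return out
E
python3 - <<'E'
from h import *
s=log();print(s['ft_force'],s['position']);print(rollpix())
E
```

```text
[-3.01333327  4.29274138 -2.36539006] [0.54690395 0.12640211 0.12881314]
[(np.float64(-0.1), 63), (np.float64(-0.05), 63), (np.float64(0.0), 63), (np.float64(0.05), 63), (np.float64(0.1), 63), (np.float64(0.15), 67), (np.float64(0.2), 103), (np.float64(0.25), 142), (np.float64(0.3), 178), (np.float64(0.35), 175), (np.float64(0.4), 179), (np.float64(0.45), 152), (np.float64(0.5), 67), (np.float64(0.55), 62), (np.float64(0.6), 74), (np.float64(0.65), 66), (np.float64(0.7), 56), (np.float64(0.75), 54), (np.float64(0.8), 59), (np.float64(0.85), 63), (np.float64(0.9), 63), (np.float64(0.95), 63)]
```

Request:
{"method": "carry_out", "body": {
  "plan": [
    [[6.9,-15.3,-7.3,0,0,0,-1],[6.9,-15.3,-7.3,0,0,0,-1],[6.9,-15.3,-7.3,0,0,0,-1],[6.9,-15.3,-7.3,0,0,0,-1],[6.9,-15.3,-7.3,0,0,0,-1],[0,0,0,0,0,0,-1],[0,0,0,0,0,0,-1]]
  ]
}}

```text
time: 6.58
position: [0.4717, 0.1761, 0.1271]
ee_rot: [0.3, 0.64, 0.641, -0.299]
ft_force: [-0.1, -0.3, 0.1]
finger_gap: 0.0
finger_force: 0.0
```

Run:
```python
from h import *
import cv2
s=log();print(s['ft_force'],s['position'],s['qpos'].round(3));print([b for a,b in rollpix()])
from kin import *
pp,e=fit();print(pp.round(4),abs(e).max());print(fk(s['qpos'],p)[0].round(3))
a=r.get_image("scene")["image"];b=r.get_image("top")["image"]
cv2.imwrite("pics/m4.png",cv2.resize(np.hstack([a,b]),(800,300),interpolation=3))
```

```text
[-0.11106105 -0.26986671  0.08173847] [0.47172194 0.17613851 0.12707414] [ 0.529  0.808  1.577 -0.744  1.369  0.922]
[57, 62, 76, 64, 55, 56, 63, 64, 64, 65, 65, 65, 65, 64, 63, 63, 63, 64, 64, 64, 64, 64]
[0.     0.2742 0.588  0.1141 0.3917 0.111  0.2967 0.    ] 9.659995581223768e-10
[[-0.056  0.096  0.274]
 [ 0.311  0.31   0.68 ]
 [ 0.239  0.268  0.602]
 [ 0.471  0.404  0.317]
 [ 0.472  0.176  0.127]]
```

View pics/m4.png

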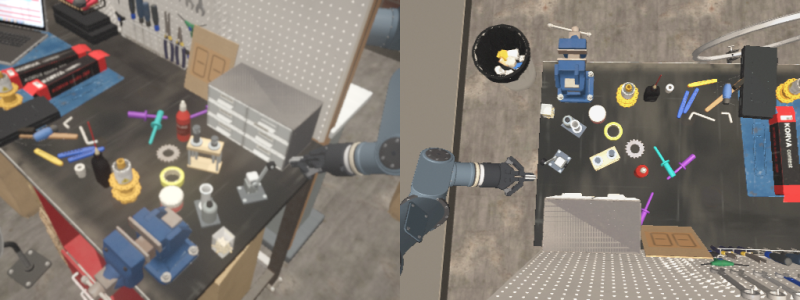

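The arm is back at rest and the roller has sprung back, at left panel (266,170). The purple and turquoise decoys have fallen over by themselves, near right panel (675,165). Before reaching the rack I need the lateral offset of the upper arm, so I check it in the visible corner of the scene view.

Run:
```python
from h import *
import cv2
from kin import *
s=r.read_state()
now=r.get_image("scene")["image"];old=cv2.imread("pics/sceneraw.png");top=r.get_image("top")["image"];otop=cv2.imread("pics/topraw.png")
def proj(n,X):
    x=C[n]["K"]@(C[n]["E"][:3]@np.r_[X,1]);return (x[:2]/x[2]).round(0).astype(int).tolist(),round(x[2],2)
def grid(im,ref,r0,r1,c0,c1,st):
    d=cv2.absdiff(im,ref).max(2)
    for v in range(r0,r1,st):
        print("%3d "%v+"".join('#' if d[v,u]>25 else '.' for u in range(c0,c1,st)))
print("scene diff c 400..511");grid(now,old,0,220,380,512,4)
print("top diff c 0..90");grid(top,otop,120,384,0,120,6)
for nm,q in(("start",[.952,.527,1.433,0,1.181,-.178]),("now",s['qpos'])):
    pts=fk(np.array(q),p)[0];l=np.array([-np.sin(q[0]),np.cos(q[0]),0])
    for off in(0,.1):
        print(nm,off,[ (proj("scene",x+off*l),proj("top",x+off*l)) for x in(pts[0],(pts[0]+pts[1])/2,pts[1],pts[2],(pts[2]+pts[3])/2,pts[3])])
h=cv2.cvtColor(old,cv2.COLOR_BGR2HSV)
for v in range(0,80,8): print(v,[tuple(map(int,old[v,u])) for u in range(470,512,8)])
```

```text
scene diff c 400..511
  0 ...........................###...
  4 ...........................####..
  8 ...........................######
 12 ................................#
 16 ..............................#.#
 20 ..............................###
 24 ..........................#######
 28 .........................########
 32 .........................########
 36 ........................########.
 40 ............................##.#.
 44 .............................#...
 48 .........................#.#.##..
 52 ........................#.###....
 56 ...........................#.....
 60 .............................###.
 64 ................................#
 68 .................................
 72 .................................
 76 .................................
 80 .................................
 84 .................................
 88 .................................
 92 .................................
 96 .................................
100 ...............................#.
104 ...............................##
108 ...............................##
112 ..........
[... 3988 characters left out ...]
 (138, 133, 121), (123, 115, 104), (82, 77, 72)]
24 [(101, 120, 138), (86, 103, 126), (124, 119, 109), (121, 115, 106), (108, 100, 91), (83, 77, 72)]
32 [(76, 95, 118), (105, 101, 97), (104, 99, 93), (99, 94, 88), (88, 83, 76), (80, 77, 71)]
40 [(80, 102, 125), (92, 89, 84), (89, 86, 83), (81, 78, 74), (82, 78, 73), (80, 76, 70)]
48 [(80, 98, 120), (65, 73, 93), (64, 69, 87), (70, 76, 88), (58, 65, 84), (56, 64, 85)]
56 [(73, 81, 88), (72, 80, 86), (87, 97, 108), (61, 69, 91), (56, 65, 89), (58, 64, 80)]
64 [(118, 126, 134), (76, 83, 89), (72, 78, 84), (67, 75, 80), (70, 78, 84), (97, 107, 117)]
72 [(115, 124, 134), (110, 120, 128), (113, 122, 130), (87, 95, 102), (68, 75, 80), (64, 72, 77)]
```

The visible shoulder reaches about 0.1 m farther left than the wrist plane, like an offset upper arm. It therefore passes the board's left edge at about y = 0.2. I take lean 55° and heading -90°, and go in stages.

Run:
```python
from kin import *
np.set_printoptions(suppress=True)
M=tool(*np.radians([-90,55]));s=None
from workcell import r
s=r.read_state();A=s["position"]+[0.0,0.02,.11]
step(A,M)
G=np.array([.560,-.076,.137])+.019*M[:,2];B=G+[0,0,.06]
step(B,M,A,M);step(G,M,B,M)
for P in(B,G):
  q=[q for q in ik(P,M) if abs(q[5]-.3)<2][0];print(fk(q,p)[0].round(3).tolist(),"cross at d1=.2: %.3f"%(.2/np.cos(q[0])+.22*np.tan(q[0])))
```

```text
rot [-0.001 -0.084 -0.   ] n>=0.5 shift [-78.6   0.  -79.5] n>=1.8
   0.0 [ 0.55  0.85  1.55 -0.78  1.44  0.95] clear [0.092 0.069]
   0.2 [ 0.55  0.82  1.54 -0.78  1.47  0.92] clear [0.094 0.072]
   0.4 [ 0.56  0.78  1.53 -0.77  1.5   0.9 ] clear [0.095 0.074]
   0.6 [ 0.57  0.75  1.52 -0.76  1.54  0.87] clear [0.096 0.081]
   0.8 [ 0.57  0.73  1.5  -0.76  1.57  0.84] clear [0.098 0.092]
   1.0 [ 0.58  0.7   1.48 -0.76  1.61  0.81] clear [0.099 0.107]
rot [0. 0. 0.] n>=0.0 shift [-123.2   88.4  264.4] n>=4.9
   0.0 [ 0.58  0.7   1.48 -0.76  1.61  0.81] clear [0.099 0.107]
   0.2 [ 0.48  0.69  1.55 -0.81  1.51  0.8 ] clear [0.074 0.09 ]
   0.4 [ 0.38  0.68  1.61 -0.88  1.42  0.79] clear [0.048 0.099]
   0.6 [ 0.28  0.69  1.64 -0.94  1.34  0.77] clear [0.022 0.111]
   0.8 [ 0.18  0.7   1.67 -1.01  1.26  0.76] clear [0.004 0.125]
   1.0 [ 0.07  0.71  1.67 -1.08  1.18  0.74] clear [0.002 0.141]
rot [0. 0. 0.] n>=0.0 shift [49.1  0.  34.4] n>=1.0
   0.0 [ 0.07  0.71  1.67 -1.08  1.18  0.74] clear [0.002 0.141]
   0.2 [ 0.07  0.73  1.68 -1.09  1.17  0.76] clear [0.   0.14]
   0.4 [ 0.07  0.75  1.68 -1.1   1.16  0.79] clear [0.003 0.14 ]
   0.6 [ 0.07  0.77  1.69 -1.11  1.15  0.81] clear [0.003 0.14 ]
   0.8 [ 0.07  0.79  1.69 -1.12  1.14  0.83] clear [0.   0.14]
   1.0 [ 0.07  0.81  1.69 -1.13  1.13  0.85] clear [0.   0.14]
[[-0.008, 0.111, 0.274], [0.375, 0.138, 0.72], [0.292, 0.132, 0.641], [0.56, 0.151, 0.356], [0.56, -0.092, 0.186]] cross at d1=.2: 0.216
[[-0.008, 0.111, 0.274], [0.418, 0.141, 0.679], [0.327, 0.135, 0.61], [0.56, 0.151, 0.296], [0.56, -0.092, 0.126]] cross at d1=.2: 0.216
```

Run:
```python
from kin import *
np.set_printoptions(suppress=True)
M=tool(*np.radians([-90,60]))
from workcell import r
s=r.read_state();A=s["position"]+[0.0,0.02,.09]
step(A,M)
G=np.array([.560,-.076,.139])+.019*M[:,2];B=G+[0,0,.05]
step(B,M,A,M);step(G,M,B,M)
for f in(0,.2,.4,.6,.8,1):
  P=A+f*(B-A);q=[q for q in ik(P,M) if abs(q[5]-.3)<2][0];x=fk(q,p)[0];print(x[1:3].round(3).tolist(),"cross at d1=.2: %.3f"%(.2/np.cos(q[0])+.22*np.tan(q[0])))
```

```text
rot [-0.001 -0.172 -0.   ] n>=0.9 shift [-67.9   0.  -62.3] n>=1.5
   0.0 [ 0.57  0.89  1.53 -0.82  1.5   0.98] clear [0.097 0.069]
   0.2 [ 0.57  0.86  1.52 -0.82  1.53  0.96] clear [0.099 0.072]
   0.4 [ 0.58  0.84  1.51 -0.81  1.56  0.93] clear [0.1   0.074]
   0.6 [ 0.58  0.81  1.5  -0.81  1.58  0.91] clear [0.101 0.078]
   0.8 [ 0.59  0.79  1.49 -0.8   1.61  0.89] clear [0.103 0.085]
   1.0 [ 0.59  0.77  1.47 -0.8   1.64  0.86] clear [0.104 0.096]
rot [0. 0. 0.] n>=0.0 shift [-111.7   88.4  268.2] n>=4.9
   0.0 [ 0.59  0.77  1.47 -0.8   1.64  0.86] clear [0.104 0.096]
   0.2 [ 0.5   0.75  1.54 -0.86  1.55  0.86] clear [0.08 0.08]
   0.4 [ 0.4   0.75  1.6  -0.93  1.46  0.85] clear [0.054 0.093]
   0.6 [ 0.3   0.75  1.64 -1.    1.38  0.84] clear [0.028 0.107]
   0.8 [ 0.2   0.75  1.67 -1.08  1.31  0.83] clear [0.003 0.123]
   1.0 [ 0.09  0.76  1.67 -1.15  1.24  0.82] clear [0.002 0.14 ]
rot [0. 0. 0.] n>=0.0 shift [43.3  0.  25. ] n>=0.8
   0.0 [ 0.09  0.76  1.67 -1.15  1.24  0.82] clear [0.002 0.14 ]
   0.2 [ 0.09  0.78  1.68 -1.16  1.23  0.84] clear [0.005 0.14 ]
   0.4 [ 0.09  0.8   1.68 -1.16  1.22  0.85] clear [0.001 0.14 ]
   0.6 [ 0.09  0.81  1.68 -1.17  1.21  0.87] clear [0.   0.14]
   0.8 [ 0.09  0.83  1.68 -1.17  1.21  0.89] clear [0.   0.14]
   1.0 [ 0.09  0.85  1.68 -1.18  1.2   0.91] clear [0.004 0.14 ]
[[0.276, 0.32, 0.698], [0.217, 0.281, 0.608]] cross at d1=.2: 0.390
[[0.299, 0.291, 0.703], [0.233, 0.254, 0.618]] cross at d1=.2: 0.349
[[0.323, 0.259, 0.706], [0.25, 0.228, 0.625]] cross at d1=.2: 0.312
[[0.348, 0.225, 0.706], [0.268, 0.2, 0.628]] cross at d1=.2: 0.278
[[0.371, 0.188, 0.704], [0.288, 0.171, 0.629]] cross at d1=.2: 0.248
[[0.393, 0.149, 0.7], [0.307, 0.141, 0.626]] cross at d1=.2: 0.222
```

Request:
{"method": "carry_out", "body": {
  "plan": [
    [[0,0,0,0,-0.172,0,-1],[-34,0,-31,0,0,0,-1],[-34,0,-31,0,0,0,0.2],[-16.8,13.3,40.2,0,0,0,0.2],[-16.8,13.3,40.2,0,0,0,0.2],[-16.8,13.3,40.2,0,0,0,0.2],[-16.8,13.3,40.2,0,0,0,0.2],[0,0,0,0,0,0,0.2]]
  ]
}}

```text
time: 7.82
position: [0.5243, 0.0198, 0.1943]
ee_rot: [0.352, 0.614, 0.611, -0.355]
ft_force: [-0.2, 1.2, 0.1]
finger_gap: 0.598
finger_force: 0.0
```

Run:
```python
from h import *
from kin import *
s=log();print(s['qpos'].round(3),s['joint_efforts'].round(2),s['joint_vel'].round(3))
M=tool(*np.radians([-90,60]))
G=np.array([.560,-.076,.139])+.019*M[:,2];B=G+[0,0,.05]
step(B,M)
```

```text
[ 0.297  0.746  1.642 -1.001  1.382  0.842] [-1.260e+00 -4.486e+01 -9.380e+00 -2.150e+00  2.200e+00 -1.000e-02] [ 0.059 -0.004 -0.015  0.035  0.012  0.002]
rot [-0.005  0.001 -0.001] n>=0.0 shift [-43.3  35.7 104.6] n>=1.9
   0.0 [ 0.3   0.74  1.65 -1.    1.38  0.84] clear [0.027 0.107]
   0.2 [ 0.26  0.75  1.66 -1.03  1.35  0.84] clear [0.016 0.113]
   0.4 [ 0.22  0.75  1.66 -1.06  1.32  0.83] clear [0.007 0.12 ]
   0.6 [ 0.18  0.75  1.67 -1.09  1.29  0.83] clear [0.005 0.127]
   0.8 [ 0.13  0.76  1.67 -1.12  1.26  0.82] clear [0.    0.133]
   1.0 [ 0.09  0.76  1.67 -1.15  1.24  0.82] clear [0.002 0.14 ]
```

Request:
{"method": "carry_out", "body": {
  "plan": [
    [[-10.8,8.9,26.1,0,0,0,0.2],[-10.8,8.9,26.1,0,0,0,0.2],[0,0,0,0,0,0,0.2]]
  ]
}}

```text
time: 8.2
position: [0.5422, -0.034, 0.187]
ee_rot: [0.353, 0.613, 0.612, -0.354]
ft_force: [-0.7, 0.1, -0.6]
finger_gap: 0.598
finger_force: 0.0
```

Request:
{"method": "carry_out", "body": {
  "plan": [
    [[-5.4,4.5,13,0,0,0,0.2],[-5.4,4.5,13,0,0,0,0.2],[0,0,0,0,0,0,0.2]]
  ]
}}

```text
time: 8.57
position: [0.5513, -0.0617, 0.1834]
ee_rot: [0.353, 0.613, 0.612, -0.354]
ft_force: [0.1, -0.6, 0.7]
finger_gap: 0.599
finger_force: 0.0
```

Run:
```python
from h import *
from kin import *
s=log();print(s['qpos'].round(3),s['joint_efforts'].round(2))
M=tool(*np.radians([-90,60]))
G=np.array([.560,-.076,.139])+.019*M[:,2];B=G+[0,0,.05]
step(B,M)
```

```text
[ 0.149  0.756  1.669 -1.109  1.275  0.824] [-3.900e-01 -4.501e+01 -9.200e+00 -2.040e+00  2.200e+00 -1.000e-02]
rot [-0.001  0.    -0.   ] n>=0.0 shift [-12.    8.7  28.6] n>=0.5
   0.0 [ 0.15  0.76  1.67 -1.11  1.27  0.82] clear [0.001 0.132]
   0.2 [ 0.14  0.76  1.67 -1.12  1.27  0.82] clear [0.    0.134]
   0.4 [ 0.13  0.76  1.67 -1.13  1.26  0.82] clear [0.    0.135]
   0.6 [ 0.12  0.76  1.67 -1.13  1.25  0.82] clear [0.    0.137]
   0.8 [ 0.11  0.76  1.67 -1.14  1.24  0.82] clear [0.    0.139]
   1.0 [ 0.09  0.76  1.67 -1.15  1.24  0.82] clear [0.002 0.14 ]
```

Request:
{"method": "carry_out", "body": {
  "plan": [
    [[-6,4.4,14.3,0,0,0,0.2],[-6,4.4,14.3,0,0,0,0.2],[0,0,0,0,0,0,0.2]]
  ]
}}

```text
time: 8.95
position: [0.5599, -0.0932, 0.1794]
ee_rot: [0.353, 0.613, 0.612, -0.354]
ft_force: [-0.6, 1.3, -0.1]
finger_gap: 0.596
finger_force: 0.0
```

Run:
```python
from h import *
import cv2
from kin import *
s=log();print(s['qpos'].round(3),s['joint_efforts'].round(2))
M=tool(*np.radians([-90,60]))
G=np.array([.560,-.076,.139])+.019*M[:,2];step(G,M)
b=r.get_image("top")["image"];a=r.get_image("scene")["image"]
A=cv2.resize(a[135:235,215:315],None,fx=4,fy=4,interpolation=2);B=cv2.resize(b[160:260,210:310],None,fx=4,fy=4,interpolation=2)
cv2.imwrite("pics/m5.png",np.hstack([A,B]))
```

```text
[ 0.093  0.762  1.673 -1.149  1.238  0.817] [-4.20e-01 -4.52e+01 -9.17e+00 -2.03e+00  2.18e+00 -1.00e-02]
rot [-0.002  0.    -0.   ] n>=0.0 shift [43.7  0.1 24.3] n>=0.8
   0.0 [ 0.09  0.76  1.67 -1.15  1.24  0.82] clear [0.002 0.14 ]
   0.2 [ 0.09  0.78  1.68 -1.16  1.23  0.84] clear [0.005 0.14 ]
   0.4 [ 0.09  0.79  1.68 -1.16  1.22  0.85] clear [0.001 0.14 ]
   0.6 [ 0.09  0.81  1.68 -1.17  1.21  0.87] clear [0.   0.14]
   0.8 [ 0.09  0.83  1.68 -1.17  1.21  0.89] clear [0.   0.14]
   1.0 [ 0.09  0.85  1.68 -1.18  1.2   0.91] clear [0.004 0.14 ]
```

View pics/m5.png

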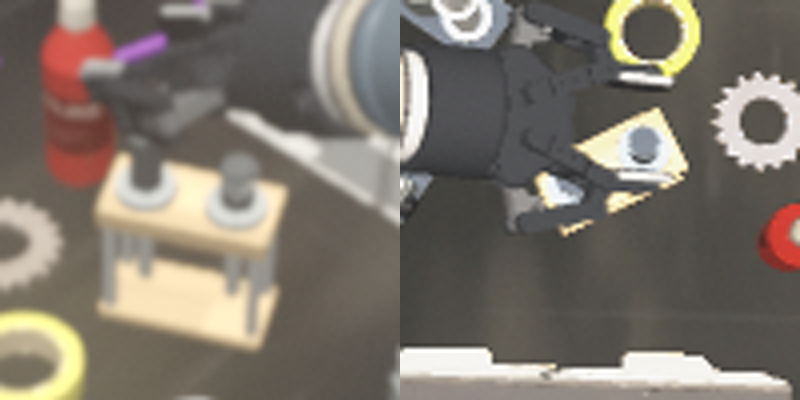

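Both pads straddle the tall grip: pads at right panel (645,75) and (645,178), grip at (643,147). The low grip, at left panel (238,175), is clear. I check the lateral offset by projection.

Run:
```python
from h import *
s=r.read_state();z=np.array([0,-.866,-.5])
def pr(X):
    x=C["top"]["K"]@(C["top"]["E"][:3]@np.r_[X,1]);return ((x[:2]/x[2]-[210,160]+.4)*4+[400,0]).round(0)
g=s['position']-.019*z
print('tcp',pr(s['position']),'grasp',pr(g),'pads',pr(g+[.0255,0,0]),pr(g-[.0255,0,0]),'tips',pr(s['position']+[.0255,0,0]),pr(s['position']-[.0255,0,0]),'griptop',pr([.56,-.076,.149]),pr([.56,-.076,.139]))
```

```text
tcp [669. 133.] grasp [642. 130.] pads [643.  89.] [641. 172.] tips [670.  92.] [668. 174.] griptop [642. 138.] [642. 140.]
```

Request:
{"method": "carry_out", "body": {
  "plan": [
    [[14.6,0,8.1,0,0,0,0.2],[14.6,0,8.1,0,0,0,0.2],[14.6,0,8.1,0,0,0,0.2],[0,0,0,0,0,0,0.2]]
  ]
}}

```text
time: 9.55
position: [0.5591, -0.0908, 0.1274]
ee_rot: [0.352, 0.611, 0.613, -0.355]
ft_force: [0.2, 0.2, -0.3]
finger_gap: 0.601
finger_force: 0.0
```

Request:
{"method": "carry_out", "body": {
  "plan": [
    [[0,0,0,0,0,0,-1],[0,0,0,0,0,0,-1],[0,0,0,0,0,0,-1],[0,0,0,0,0,0,-1]]
  ]
}}

```text
time: 10.05
position: [0.5602, -0.0909, 0.1299]
ee_rot: [0.354, 0.612, 0.612, -0.353]
ft_force: [0.4, 0.3, 0.5]
finger_gap: 0.219
finger_force: 58.4
```

Run:
```python
from h import *
from kin import *
np.set_printoptions(suppress=True)
s=log();print(s['joint_efforts'].round(2))
P=s['position'];M=tool(*np.radians([-90,60]))
U=P+[0,0,.085];step(U,M)
V=U+[.1033,.130,0];step(V,M,U,M)
step(V-[0,0,.08],M,V,M)
for x in(U,V):
  q=[q for q in ik(x,M) if abs(q[5]-.3)<2][0];print(fk(q,p)[0][1:3].round(3).tolist())
```

```text
[ -0.18 -46.52  -7.17  -1.81   2.47  -0.01]
rot [ 0.  0. -0.] n>=0.0 shift [-73.6   0.  -42.5] n>=1.4
   0.0 [ 0.1   0.85  1.68 -1.18  1.2   0.91] clear [0.004 0.14 ]
   0.2 [ 0.1   0.82  1.68 -1.17  1.21  0.88] clear [0.   0.14]
   0.4 [ 0.1   0.79  1.68 -1.16  1.23  0.85] clear [0.003 0.14 ]
   0.6 [ 0.1   0.76  1.67 -1.15  1.24  0.81] clear [0.001 0.141]
   0.8 [ 0.1   0.73  1.67 -1.14  1.25  0.78] clear [0.    0.143]
   1.0 [ 0.1   0.7   1.66 -1.13  1.27  0.75] clear [0.003 0.147]
rot [0. 0. 0.] n>=0.0 shift [  65.   103.3 -112.6] n>=2.7
   0.0 [ 0.1   0.7   1.66 -1.13  1.27  0.75] clear [0.003 0.147]
   0.2 [ 0.14  0.73  1.59 -1.09  1.32  0.72] clear [0.004 0.167]
   0.4 [ 0.17  0.76  1.51 -1.06  1.36  0.69] clear [0.005 0.187]
   0.6 [ 0.21  0.78  1.43 -1.03  1.41  0.66] clear [0.004 0.207]
   0.8 [ 0.24  0.82  1.35 -1.01  1.46  0.63] clear [0.012 0.227]
   1.0 [ 0.27  0.85  1.26 -0.99  1.51  0.59] clear [0.02  0.248]
rot [0. 0. 0.] n>=0.0 shift [69.3  0.  40. ] n>=1.3
   0.0 [ 0.27  0.85  1.26 -0.99  1.51  0.59] clear [0.02  0.248]
   0.2 [ 0.27  0.87  1.27 -0.99  1.49  0.62] clear [0.02  0.245]
   0.4 [ 0.27  0.89  1.27 -1.    1.48  0.64] clear [0.019 0.244]
   0.6 [ 0.27  0.91  1.28 -1.    1.47  0.66] clear [0.019 0.243]
   0.8 [ 0.27  0.93  1.28 -1.    1.45  0.68] clear [0.019 0.241]
   1.0 [ 0.27  0.95  1.28 -1.    1.44  0.7 ] clear [0.02  0.238]
[[0.368, 0.147, 0.723], [0.287, 0.139, 0.643]]
[[0.396, 0.223, 0.663], [0.34, 0.208, 0.565]]
```

Request:
{"method": "carry_out", "body": {
  "plan": [
    [[-12.3,0,-7.1,0,0,0,-1],[-12.3,0,-7.1,0,0,0,-1],[-12.3,0,-7.1,0,0,0,-1],[-12.3,0,-7.1,0,0,0,-1],[-12.3,0,-7.1,0,0,0,-1],[-12.3,0,-7.1,0,0,0,-1],[0,0,0,0,0,0,-1]]
  ]
}}

```text
time: 10.92
position: [0.5605, -0.0909, 0.2161]
ee_rot: [0.354, 0.613, 0.612, -0.353]
ft_force: [0.7, -0.4, -0.8]
finger_gap: 0.21
finger_force: 58.5
```

Request:
{"method": "carry_out", "body": {
  "plan": [
    [[10.8,17.2,-18.7,0,0,0,-1],[10.8,17.2,-18.7,0,0,0,-1],[10.8,17.2,-18.7,0,0,0,-1],[10.8,17.2,-18.7,0,0,0,-1],[10.8,17.2,-18.7,0,0,0,-1],[10.8,17.2,-18.7,0,0,0,-1],[0,0,0,0,0,0,-1],[0,0,0,0,0,0,-1]]
  ]
}}

```text
time: 11.92
position: [0.6623, 0.0382, 0.2138]
ee_rot: [0.353, 0.612, 0.613, -0.355]
ft_force: [-0.2, 0.2, -1.3]
finger_gap: 0.21
finger_force: 58.7
```

Run:
```python
from h import *
import cv2
from kin import *
s=log();print(s['qpos'].round(3),s['joint_efforts'].round(2),s['position'],s['ft_force'])
b=r.get_image("top")["image"];a=r.get_image("scene")["image"]
A=cv2.resize(a[150:300,200:300],None,fx=4,fy=4,interpolation=2);B=cv2.resize(b[110:260,190:290],None,fx=4,fy=4,interpolation=2)
def mark(n,im,u0,v0,X,c):
    x=C[n]["K"]@(C[n]["E"][:3]@np.r_[X,1]);cv2.circle(im,tuple(np.int32((x[:2]/x[2]-[u0,v0]+.4)*4)),2,c,-1)
z=s['position'][2]+.0095-.139   # lift
for n,im,u0,v0 in(("scene",A,200,150),("top",B,190,110)):
    for h,c in((.149,(0,255,0)),(.088,(0,0,255)),(.018,(255,255,0))): mark(n,im,u0,v0,[.6635,.0535,h+z],c)
    mark(n,im,u0,v0,[.6635,.0535,.088],(255,0,255))
cv2.imwrite("pics/m6.png",np.hstack([A,B]))
```

```text
[ 0.266  0.849  1.267 -0.992  1.508  0.595] [  0.44 -54.72 -15.23  -2.75   1.84  -0.  ] [0.66226518 0.03823984 0.21380518] [-0.20448551  0.18993491 -1.28824174]
```

View pics/m6.png

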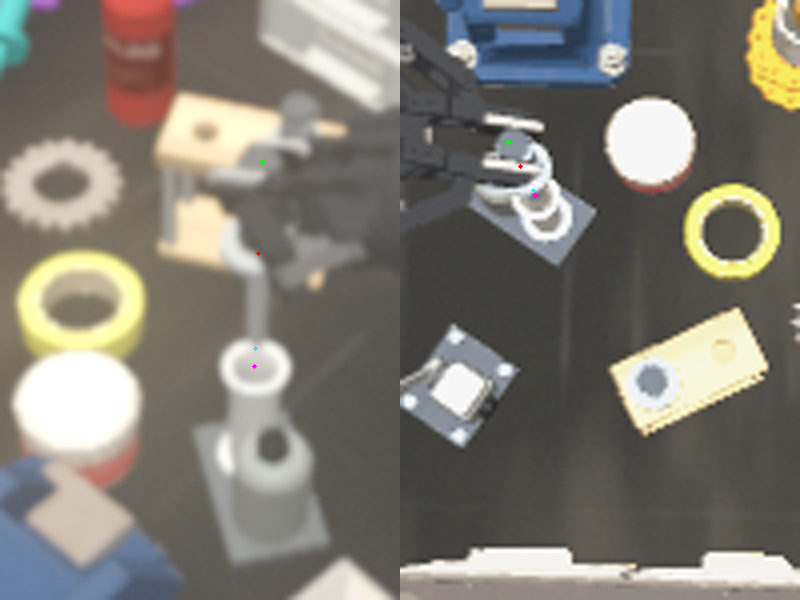

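The axle hangs upright over the tube: shaft at left panel (256,310), mouth at (254,366). In the top view the grip at (514,143) is about 3 mm too far to -y. I correct 2 mm in +y and lower gently.

Request:
{"method": "carry_out", "body": {
  "plan": [
    [[1,0,-1.7,0,0,0,-1],[6.9,0,4,0,0,0,-1],[6.9,0,4,0,0,0,-1],[6.9,0,4,0,0,0,-1],[6.9,0,4,0,0,0,-1],[0,0,0,0,0,0,-1]]
  ]
}}

```text
time: 12.78
position: [0.6628, 0.0405, 0.1815]
ee_rot: [0.353, 0.612, 0.613, -0.355]
ft_force: [-1.2, -0.5, -1.5]
finger_gap: 0.217
finger_force: 58.7
```

Request:
{"method": "carry_out", "body": {
  "plan": [
    [[6.9,0,4,0,0,0,-1],[6.9,0,4,0,0,0,-1],[0,0,0,0,0,0,-1]]
  ]
}}

```text
time: 13.15
position: [0.6627, 0.0404, 0.1658]
ee_rot: [0.353, 0.612, 0.613, -0.354]
ft_force: [0.3, -0.5, 0.1]
finger_gap: 0.217
finger_force: 58.7
```

Request:
{"method": "carry_out", "body": {
  "plan": [
    [[6.9,0,4,0,0,0,-1],[6.9,0,4,0,0,0,-1],[6.9,0,4,0,0,0,-1],[0,0,0,0,0,0,-1]]
  ]
}}

```text
time: 13.65
position: [0.6627, 0.0403, 0.1417]
ee_rot: [0.353, 0.612, 0.613, -0.354]
ft_force: [0.0, 0.6, -1.1]
finger_gap: 0.209
finger_force: 58.7
```

Request:
{"method": "carry_out", "body": {
  "plan": [
    [[3.5,0,2,0,0,0,-1],[3.5,0,2,0,0,0,-1],[0,0,0,0,0,0,-1]]
  ]
}}

```text
time: 14.02
position: [0.663, 0.0405, 0.1344]
ee_rot: [0.353, 0.612, 0.613, -0.354]
ft_force: [-0.4, -0.4, -0.6]
finger_gap: 0.212
finger_force: 58.7
```

Request:
{"method": "carry_out", "body": {
  "plan": [
    [[1.7,0,1,0,0,0,-1],[1.7,0,1,0,0,0,-1],[0,0,0,0,0,0,-1]]
  ]
}}

```text
time: 14.4
position: [0.6631, 0.0405, 0.1307]
ee_rot: [0.353, 0.612, 0.612, -0.354]
ft_force: [0.1, -0.8, -1.1]
finger_gap: 0.212
finger_force: 58.7
```

Request:
{"method": "carry_out", "body": {
  "plan": [
    [[1.3,0,0.8,0,0,0,-1],[1.3,0,0.8,0,0,0,-1],[0,0,0,0,0,0,-1]]
  ]
}}

```text
time: 14.78
position: [0.6633, 0.0404, 0.1298]
ee_rot: [0.355, 0.612, 0.612, -0.354]
ft_force: [-1.2, 1.8, 5.4]
finger_gap: 0.212
finger_force: 59.1
```

Request:
{"method": "carry_out", "body": {
  "plan": [
    [[0,0,0,0,0,0,0.2],[0,0,0,0,0,0,0.2],[0,0,0,0,0,0,0.2],[0,0,0,0,0,0,0.2]]
  ]
}}

```text
time: 15.28
position: [0.6631, 0.0403, 0.1275]
ee_rot: [0.353, 0.612, 0.612, -0.354]
ft_force: [0.5, -0.5, -0.1]
finger_gap: 0.599
finger_force: 0.0
```

Request:
{"method": "carry_out", "body": {
  "plan": [
    [[-13,0,-7.5,0,0,0,0.2],[-17,0,-10,0,0,0,0.2],[-26,0,-15,0,0,0,0.2],[-17,0,-10,0,0,0,0.2],[0,0,0,0,0,0,0.2]]
  ]
}}

```text
time: 15.9
position: [0.6642, 0.041, 0.2152]
ee_rot: [0.355, 0.613, 0.612, -0.352]
ft_force: [-0.0, 1.2, -0.5]
finger_gap: 0.602
finger_force: 0.0
```

Run:
```python
from h import *
import cv2
from kin import *
s=log();print(s['position'])
M=tool(*np.radians([-90,60]));M2=tool(*np.radians([-90,50]))
A=s['position']+[-.10,.15,0.02];step(A,M)
Q=np.array([.4717,.1761,.1271]);A2=Q+[0,0.02,.09]
print(A2);step(A2,M2,A,M);step(Q,M2,A2,M2)
# numeric check of tall grip: grey-dark grip blob in scene vs prediction
a=r.get_image("scene")["image"];cv2.imwrite("pics/s7.png",a)
for h in(.149,.12,.097):
    x=C["scene"]["K"]@(C["scene"]["E"][:3]@np.array([.6635,.0535,h,1]));u,v=np.int32(x[:2]/x[2]+.5);print(h,u,v,[int(t) for t in a[v,u-12:u+13].mean(1)])
```

```text
[0.66418584 0.04104743 0.21519796]
rot [ 0.003 -0.001 -0.004] n>=0.0 shift [  57.7 -100.  -139.9] n>=2.9
   0.0 [ 0.27  0.85  1.26 -0.99  1.51  0.59] clear [0.02  0.248]
   0.2 [ 0.32  0.84  1.27 -0.97  1.54  0.62] clear [0.031 0.23 ]
   0.4 [ 0.37  0.83  1.28 -0.94  1.58  0.64] clear [0.044 0.211]
   0.6 [ 0.42  0.82  1.28 -0.92  1.62  0.67] clear [0.057 0.193]
   0.8 [ 0.47  0.82  1.28 -0.89  1.65  0.69] clear [0.07  0.178]
   1.0 [ 0.52  0.82  1.27 -0.86  1.69  0.71] clear [0.083 0.17 ]
[0.4717 0.1961 0.2171]
rot [-0.     0.175 -0.   ] n>=0.9 shift [ 17.1 -92.5   7.8] n>=1.5
   0.0 [ 0.48  0.74  1.3  -0.75  1.59  0.66] clear [0.074 0.17 ]
   0.2 [ 0.49  0.73  1.35 -0.74  1.58  0.69] clear [0.077 0.153]
   0.4 [ 0.51  0.72  1.39 -0.73  1.56  0.72] clear [0.081 0.137]
   0.6 [ 0.52  0.71  1.43 -0.73  1.55  0.75] clear [0.085 0.122]
   0.8 [ 0.54  0.7   1.47 -0.72  1.54  0.78] clear [0.089 0.108]
   1.0 [ 0.56  0.69  1.51 -0.71  1.52  0.81] clear [0.094 0.096]
rot [0. 0. 0.] n>=0.0 shift [56.1 -0.  73.2] n>=1.5
   0.0 [ 0.56  0.69  1.51 -0.71  1.52  0.81] clear [0.094 0.096]
   0.2 [ 0.55  0.71  1.52 -0.71  1.49  0.83] clear [0.092 0.086]
   0.4 [ 0.54  0.73  1.54 -0.72  1.46  0.85] clear [0.091 0.079]
   0.6 [ 0.54  0.76  1.55 -0.73  1.43  0.88] clear [0.089 0.075]
   0.8 [ 0.53  0.78  1.57 -0.73  1.4   0.9 ] clear [0.088 0.072]
   1.0 [ 0.53  0.81  1.58 -0.74  1.37  0.92] clear [0.086 0.069]
0.149 264 221 [104, 104, 104, 102, 100, 102, 109, 118, 123, 118, 109, 99, 90, 86, 89, 96, 103, 103, 106, 108, 115, 126, 134, 138, 139]
0.12 264 231 [102, 102, 100, 101, 102, 104, 103, 107, 113, 123, 129, 131, 132, 132, 129, 120, 110, 101, 96, 92, 93, 92, 90, 91, 88]
0.097 263 238 [107, 109, 117, 153, 198, 224, 231, 218, 179, 131, 111, 108, 109, 106, 105, 105, 120, 170, 213, 228, 223, 199, 151, 103, 90]
```

Request:
{"method": "carry_out", "body": {
  "plan": [
    [[14.4,-25,-35,0,0,0,-1],[14.4,-25,-35,0,0,0,-1],[14.4,-25,-35,0,0,0,-1],[14.4,-25,-35,0,0,0,-1],[0,0,0,0,0.087,0,-1],[0,0,0,0,0.087,0,-1],[5.7,-30.8,2.6,0,0,0,-1],[5.7,-30.8,2.6,0,0,0,-1],[5.7,-30.8,2.6,0,0,0,-1],[0,0,0,0,0,0,-1]]
  ]
}}

```text
time: 17.2
position: [0.4681, 0.1955, 0.213]
ee_rot: [0.298, 0.639, 0.642, -0.301]
ft_force: [0.3, 0.2, 0.5]
finger_gap: 0.003
finger_force: 0.0
```

Run:
```python
from h import *
import cv2
from kin import *
s=log();print(s['position'])
M2=tool(*np.radians([-90,50]));Q=np.array([.4867,.1649,.1281]);Q0=np.array([.4717,.1761,.1271])
step(Q0,M2)
a=r.get_image("scene")["image"];old=cv2.imread("pics/sceneraw.png")
g=cv2.cvtColor(a,6);d=cv2.absdiff(a,old).max(2)
for v in range(212,250,2): print(v,"".join('#' if d[v,u]>25 else '.' for u in range(240,290)),[int(t) for t in g[v,252:278:3]])
for h in(.149,.094,.088):
    x=C["scene"]["K"]@(C["scene"]["E"][:3]@np.array([.6635,.0535,h,1]));print(h,x[:2]/x[2])
```

```text
[0.46812948 0.19545371 0.21303161]
rot [-0.002  0.003  0.005] n>=0.0 shift [53.4  3.6 70.1] n>=1.4
   0.0 [ 0.56  0.69  1.52 -0.71  1.51  0.82] clear [0.094 0.092]
   0.2 [ 0.55  0.71  1.53 -0.71  1.48  0.84] clear [0.093 0.083]
   0.4 [ 0.55  0.73  1.55 -0.72  1.45  0.86] clear [0.091 0.077]
   0.6 [ 0.54  0.76  1.56 -0.73  1.42  0.88] clear [0.09  0.074]
   0.8 [ 0.53  0.78  1.57 -0.73  1.4   0.9 ] clear [0.088 0.071]
   1.0 [ 0.53  0.81  1.58 -0.74  1.37  0.92] clear [0.086 0.069]
212 .................................................. [225, 224, 224, 224, 224, 230, 236, 235, 195]
214 .................................................. [209, 218, 224, 224, 224, 234, 236, 236, 193]
216 .................................................. [142, 169, 189, 208, 219, 235, 236, 236, 189]
218 .................................................. [100, 106, 121, 153, 174, 200, 220, 230, 198]
220 ....................#########..................... [98, 96, 99, 142, 147, 151, 152, 179, 193]
222 ...................############................... [98, 97, 112, 145, 145, 146, 121, 106, 123]
224 ......
[... 661 characters left out ...]
102, 85]
238 ..............##..############.###................ [101, 186, 205, 102, 99, 111, 215, 141, 83]
240 ....................#########...##................ [100, 190, 209, 111, 100, 130, 219, 152, 82]
242 ...................#..####........................ [95, 171, 218, 175, 145, 191, 218, 127, 83]
244 ...............###..#######...##.................. [95, 126, 208, 215, 211, 219, 198, 96, 85]
246 ................######....#####................... [93, 96, 165, 197, 205, 195, 139, 86, 91]
248 ....................########...................... [93, 92, 148, 161, 162, 160, 110, 90, 86]
0.149 [264.02961963 221.23640794]
0.094 [263.37313337 239.35462645]
0.088 [263.30483067 241.23969732]
```

The axle stands in the tube: its grip is at scene (264,225) and its collar ring is centred near (264,240), as predicted. I go back to the pre-push point for the second trip.

Request:
{"method": "carry_out", "body": {
  "plan": [
    [[26.7,1.8,35,0,0,0,-1],[26.7,1.8,35,-0.002,0.003,0.005,-1],[0,0,0,0,0,0,-1]]
  ]
}}

```text
time: 17.62
position: [0.4738, 0.1749, 0.1259]
ee_rot: [0.298, 0.642, 0.64, -0.3]
ft_force: [-0.5, 0.2, 1.1]
finger_gap: -0.003
finger_force: 0.0
```

Run:
```python
from h import *
from kin import *
s=log();M2=tool(*np.radians([-90,50]))
step([.5338,.1353,.1292],M2)
step([.5475,.1260,.1290],M2,np.array([.5338,.1353,.1292]),M2)
```

```text
rot [-0.003  0.001 -0.001] n>=0.0 shift [-28.   60.   28.2] n>=1.2
   0.0 [ 0.52  0.81  1.58 -0.74  1.36  0.92] clear [0.085 0.07 ]
   0.2 [ 0.5   0.81  1.56 -0.76  1.36  0.9 ] clear [0.08  0.075]
   0.4 [ 0.48  0.81  1.55 -0.77  1.36  0.88] clear [0.075 0.083]
   0.6 [ 0.46  0.82  1.54 -0.78  1.36  0.87] clear [0.069 0.092]
   0.8 [ 0.44  0.82  1.52 -0.79  1.35  0.85] clear [0.064 0.103]
   1.0 [ 0.42  0.82  1.51 -0.8   1.35  0.83] clear [0.06  0.114]
rot [0. 0. 0.] n>=0.0 shift [-5.8 13.7  7.3] n>=0.3
   0.0 [ 0.42  0.82  1.51 -0.8   1.35  0.83] clear [0.06  0.114]
   0.2 [ 0.42  0.83  1.51 -0.8   1.35  0.83] clear [0.058 0.117]
   0.4 [ 0.41  0.83  1.5  -0.8   1.35  0.82] clear [0.057 0.119]
   0.6 [ 0.41  0.83  1.5  -0.8   1.35  0.82] clear [0.056 0.122]
   0.8 [ 0.41  0.83  1.5  -0.81  1.35  0.82] clear [0.055 0.125]
   1.0 [ 0.4   0.83  1.49 -0.81  1.35  0.81] clear [0.054 0.128]
```

Request:
{"method": "carry_out", "body": {
  "plan": [
    [[-7,15,7,0,0,0,-1],[-7,15,7,0,0,0,-1],[-7,15,7,0,0,0,-1],[-7,15,7,0,0,0,-1],[-3,7,3.6,0,0,0,-1],[-3,7,3.6,0,0,0,-1],[0,0,0,0,0,0,-1],[0,0,0,0,0,0,-1]]
  ]
}}

```text
time: 18.62
position: [0.5488, 0.1275, 0.1334]
ee_rot: [0.3, 0.643, 0.64, -0.296]
ft_force: [-2.5, 3.6, 5.4]
finger_gap: 0.002
finger_force: 2.7
```

Run:
```python
from h import *
from kin import roller
import cv2
print(r.read_state()['position'])
im=r.get_image("scene")["image"];g=cv2.cvtColor(im,6)
for v in range(196,222,2): print(v,[int(t) for t in g[v,308:350:2]])
for t in(.5,.6,.7,.8,.85):
    x=C["scene"]["K"]@(C["scene"]["E"][:3]@np.r_[roller(t),1]);print(t,(x[:2]/x[2]).round(1))
```

```text
[0.54878408 0.1275041  0.13341878]
196 [107, 105, 108, 110, 110, 111, 113, 133, 178, 221, 238, 243, 238, 224, 200, 179, 183, 192, 191, 176, 182]
198 [105, 106, 110, 109, 108, 109, 109, 109, 116, 149, 195, 230, 242, 243, 236, 214, 185, 179, 185, 172, 166]
200 [106, 107, 108, 109, 108, 109, 109, 108, 106, 105, 117, 165, 215, 238, 243, 241, 228, 201, 179, 167, 167]
202 [107, 110, 109, 108, 108, 107, 106, 103, 103, 102, 101, 104, 133, 185, 225, 240, 243, 238, 212, 174, 166]
204 [106, 110, 109, 108, 106, 104, 103, 102, 99, 100, 98, 97, 99, 106, 148, 203, 233, 231, 198, 157, 132]
206 [107, 106, 107, 105, 104, 102, 98, 96, 99, 98, 98, 99, 116, 122, 131, 152, 191, 212, 182, 113, 92]
208 [105, 106, 105, 102, 101, 98, 97, 94, 96, 96, 100, 123, 163, 163, 170, 176, 175, 171, 149, 95, 86]
210 [103, 103, 102, 100, 96, 93, 88, 85, 84, 93, 143, 179, 184, 179, 182, 177, 155, 107, 97, 86, 79]
212 [101, 99, 97, 96, 91, 82, 82, 83, 80, 87, 139, 151, 147, 142, 139, 133, 101, 82, 79, 78, 76]
214 [97, 96, 92, 93, 81, 76, 80, 82, 77, 74, 90, 96, 94, 92, 91, 92, 88, 87, 86, 82, 75]
216 [93, 92, 90, 90, 78, 75, 74, 117, 128, 79, 73, 78, 81, 79, 85, 90, 91, 90, 89, 89, 83]
218 [89, 89, 89, 88, 83, 73, 78, 141, 142, 103, 90, 85, 84, 79, 81, 89, 91, 90, 90, 90, 93]
220 [87, 88, 88, 93, 136, 161, 117, 104, 125, 203, 182, 94, 81, 78, 80, 86, 91, 92, 90, 111, 127]
0.5 [327.1 213.6]
0.6 [323.  214.9]
0.7 [318.9 216.5]
0.8 [314.9 218.3]
0.85 [313.  219.3]
```

The bright hub of the roller is at scene (323,217), which puts the arm at about 0.65 rad: clicked and short of over-travel. I retreat.

Request:
{"method": "carry_out", "body": {
  "plan": [
    [[6.9,-15.3,-7.3,0,0,0,-1],[6.9,-15.3,-7.3,0,0,0,-1],[6.9,-15.3,-7.3,0,0,0,-1],[6.9,-15.3,-7.3,0,0,0,-1],[6.9,-15.3,-7.3,0,0,0,-1],[6.9,-15.3,-7.3,0,0,0,-1],[0,0,-40,0,0,0,-1],[0,0,-40,0,0,0,-1],[0,0,0,0,0,0,-1],[0,0,0,0,0,0,-1],[0,0,0,0,0,0,-1],[0,0,0,0,0,0,-1]]
  ]
}}

```text
time: 20.18
position: [0.4561, 0.2479, 0.1791]
ee_rot: [0.299, 0.642, 0.64, -0.298]
ft_force: [-0.2, 0.2, -0.1]
finger_gap: 0.002
finger_force: 0.0
```

Run:
```python
from h import *
import cv2
from kin import roller
a=r.get_image("scene")["image"];old=cv2.imread("pics/sceneraw.png");d=cv2.absdiff(a,old).max(2)
print("switch region diff",[(v,"".join('#' if d[v,u]>30 else '.' for u in range(305,360,2))) for v in range(200,260,6)])
print("tube head diff rows",[int((d[v,250:280]>25).sum()) for v in range(214,250,3)])
print(r.read_state()['ft_force'].round(2),r.close_job())
```

```text
switch region diff [(200, '............................'), (206, '............................'), (212, '............................'), (218, '............................'), (224, '............................'), (230, '............................'), (236, '............................'), (242, '............................'), (248, '............................'), (254, '............................')]
tube head diff rows [0, 0, 9, 11, 13, 10, 0, 15, 17, 8, 12, 14]
the job is handed in; nothing more can be done
[-0.61 -0.18 -0.68] None
```

I primed the switch, seated the tall-grip axle in the tube, tripped the switch again and handed the job in at 20 s; by the images the axle is home, the switch is back at rest and the low axle was left in the rack, but no verdict came back.

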